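# Lock the chocolate mould with the T-key

## Task

Take the yellow-handled T-key from its stand, lower it down the well of the clamping station until its socket drops fully over the square stem, feeling for the square by turning and never forcing it. With the key, turn the stem clockwise until the red arm is fully home over the mould, easing off at the stop. Then lift the key out, stand it upright in its stand again and let go; touch neither the arm nor the other things on the bench.

Things in the scene. Friction and masses are not known exactly. Their poses are not given: they have to be found in the camera images.
- key: steel T-key, about 0.3 kg, 170 mm tall, yellow bar. Origin at the centre of its foot, z up, x along the bar. Square socket open at the foot (outside 34 mm, inside 26.4 mm, 26 mm deep, sides along the key's x and y), collar up to 36 mm, round shank 14 mm thick, bar at the top 90 (x) x 14 (y) x 20 (z) mm. Starts upright in its stand, at varying yaw
- key_handle (a point): centre of the key's cross-bar, on the shank axis, 160 mm above the foot: grip here across the 14 mm
- stand: grey block 80 x 80 mm, 70 mm high on a 100 x 100 mm steel plate, fixed; origin under its centre. A round hole 54 mm across goes down its middle to a floor 10 mm above the bench; the key's foot rests on that floor. It may be on the left or on the right of the station
- stand_mouth (a point): centre of the stand's hole at its top, 70 mm above the bench
- station: fixed steel and white mould clamping station; origin on the bench, on the well's axis; z up, y towards the mould. White well housing 104 x 104 mm, top 130 mm above the bench, at the origin; mould 235 (x) x 135 (y) mm, top 30 mm above the bench, from y = 62 to 197 mm
- well_mouth (a point): centre of the round well's mouth on top of the white housing, 130 mm above the bench. The well is 54 mm across and goes straight down to the hub (a steel disc) 90 mm below the mouth, on which the key's foot rests when fully down
- stem_top (a point): centre of the top of the square brass stem, on the well's axis, 68 mm below the mouth and 22 mm above the hub. The stem is 24 mm wide, top edges bevelled 1 mm. The square's angle differs every time and is not told by this point's axes or by the angle of the clamp; find it by feel. The socket slips over it when within about 0.1 rad; else the key stops on the stem's top, 22 mm too high
- clamp (a joint): angle of the stem with the red clamp arm, rad: 0 = arm clear of the mould, grows as the stem is turned clockwise seen from above, 1.5 = against the hard stop, arm square over the mould. Starts between 0.1 and 0.4. Takes about 0.12 N m to turn, stays where it is left; keep below 0.3 N m at the stop. The arm is 94 mm long, 30 to 40 mm above the bench, below the housing
- jar: brown jar, 72 mm across, 120 mm high, red lid; bystander that sometimes stands where the stand otherwise is; origin under its centre
- bowl: steel bowl, 100 mm across, 50 mm high; bystander; origin under its centre
- scraper: flat steel scraper with yellow handle, about 95 x 220 mm, 14 mm thick; bystander; origin under its centre
- spatula: spatula lying flat; bystander; origin under its centre
- tub: open white tub, 80 mm across, 70 mm high; bystander; origin under its centre
- bonbons: shallow open steel tray of set chocolates, 160 x 120 x 30 mm; bystander; origin under its centre
- cutter: copper ring cutter, 70 mm across, 40 mm high; bystander; origin under its centre
Things that resemble listed ones, but are neither listed nor needed, are in the scene too. Leave any orange look-alike of the key alone.

How it is judged:
By the outcome, as a careful person would: the job done as asked, in the order asked, and still so for the second after the job is handed in, with the robot touching nothing.
It also fails if it takes over 72 s, if anything falls off the work surface, if the arm or the gripper's body presses on something with over 40 N, if the wrist force passes 120 N, or if a joint passes its speed limit or range.

## Robot

A 6-joint arm with a two-finger parallel gripper is mounted at the origin on the work surface. World frame = base frame: x ahead of the robot, y to its left, z up, the work surface at z = 0. Lengths are in m, angles in rad, forces in N, time in s.
With the tool pointing down it reaches from about 0.375 to 0.975 m from the base axis. Payload 3.8 kg.
Tool frame: the origin (TCP) lies between the finger pads; the fingertips stand 17 mm ahead of it and the grasp point (between the pads) lies 2 mm behind it; y points along the fingers, z is the direction in which the jaws open and shut, and the axes are right-handed (so a half turn about y gives the same grasp; the last joint's range is limited). The gripper opens to 85 mm and grips with 20 to 120 N. Pads are 22 mm wide; open, the fingers measure 114 mm over their backs; the gripper's body (76 mm by 85 mm) begins 54 mm behind the grasp point. The pads swing forward as they close: fully open they stand 13 mm farther back than shut.
Start: joints at [-1.179, 0.264, 1.604, -0, 1.274, -0.037], TCP at [0.281, -0.614, 0.216] pointing down, gripper open.
Joint ranges: [-2.63, 2.63], [-0.94, 2.18], [0.31, 2.57], [-1.31, 4.45], [0, 2.66], [-2.55, 2.55]. Speed limits (rad/s): [2.57, 2.57, 3.14, 3.14, 3.14, 3.14].

## Interface

Orientations are given as a rotation vector (axis times angle).
In Python, from workcell import bot, eyes, nets gives the robot as it stands. The module is installed in compiled form; this text tells all that it offers.
- The arm moves only by the tool jog_arm, never from a script. Its arguments are lists of equal length, an entry for each row: "turn": the turn, a rotation vector about the tool's x, y, z in rad, a list of three; "slide": the shift along the tool's x, y, z in mm, a list of three; "grip": the opening in per cent of the stroke, from 0 (shut) to 100 (fully open). A call has 1 to 5 rows; each row shifts and turns the commanded pose from where the row before left it, along the tool's axes as they then stand; what a row does not reach is not made up. A row lasts 1/10 s, in which the tool goes at most 50 mm and 8.59 degrees, less where a joint would pass 70% of its speed; a pose out of reach is approached as far as the arm can. A call with a gripper value outside its range is refused whole. The fingers move at their own pace and stop on an object; "newtons" is the grip in N (left out, the last holds). Time passes only in rows, so rows that do not move let the fingers close. It gives the time, the measured TCP pose, the force and the opening at its end, in the units of the state.
- bot.read_state(): the state, without advancing time (a new reading comes with each control period).
- eyes.read_camera(name): name is "side" or "top" or "wrist"; returns a dict with "img" (400x640x3 uint8, red, green, blue), "depth" (400x640 float32, m along the optical axis (not along the pixel's ray), 0 where there is no reading), "intrinsics" (3x3 intrinsics, pixels), "position" and "rotation" of the camera in the world. Camera axes: x right, y down, z forward; pixel columns grow to the right and rows downward; lengths in m; the calibration is good to about 2 mm. The wrist camera is an equidistant fisheye: a pixel r from the principal point sees the ray r / f radians off the axis. A picture is of the moment at which its call begins.
- bot.finish_job(): hands the job in, once; it reports no verdict.
Trained networks look in a picture, given as the dict that the camera call returned (one of the last four; its "shot" number tells which), for a name from the list of things; names that differ only in an ending like _2 or _b are one class to them, and where a whole thing is asked for, a point or a joint stands for the part that bears it (a point fixed in the world has none). Each returns a list of dicts, best first, with "conf" (0 to 1); they miss things now and then, are a little off and sometimes report something else, mostly with a low value. They report only what shows in the picture. A call takes as long as a camera call. They do not tell look-alikes from the thing itself.
- nets.search_frame(thing, picture): "xyz" ([x, y, z] in m, in the coordinates of the camera as it stood for that picture, good to about 4 mm: the middle of the surface that is visible of it).
The state is a dict: "time": time; "q": joint angles; "joint_vel": joint speeds; "joint_torque": joint torques, N m; "tool_pos": TCP position; "tcp_rot": TCP orientation; "wrist_force": force on the tool from outside, world axes, zero at the start; "torque": the same for the moment, N m; "width": opening from 0.0 (shut) to 1.0 (fully open).
Only numpy, scipy, OpenCV 4.12 (cv2) and the standard library are available. Lean on these libraries where they do the work, as an engineer would, in place of code of your own. Each camera call takes 0.05 s, during which the arm holds its last target.

## Working session

There is one attempt and no reset: what is moved stays moved. The work goes in short steps, Python scripts to look and compute and a tool call to move; the robot and the scene stay as the last step left them, time stands still between calls to the robot, and variables do not carry over. Pictures are saved under pics/ and viewed, and the job is handed in when it is done.

Besides the shell and the picture viewer there is one more tool, called after "Emit:" by a JSON object that holds its "name" and its "arguments", one argument or row to a line. jog_arm: Moves the arm, as the interface text tells. Its arguments: {"type":"object","properties":{"turn":{"type":"array"},"slide":{"type":"array"},"grip":{"type":"array"},"newtons":{"type":"number"}},"required":["turn","slide","grip"]}

```bash
mkdir -p pics; ls
cat > h.py <<'E'
import numpy as np,cv2
from scipy.spatial.transform import Rotation as R
from workcell import bot,eyes,nets
def shot(name,fn=None):
    p=eyes.read_camera(name)
    if fn: cv2.imwrite('pics/'+fn,cv2.cvtColor(p['img'],cv2.COLOR_RGB2BGR))
    return p
def w(p,xyz): 
    r=np.array(p['rotation']); 
    if r.shape!=(3,3): r=R.from_rotvec(r).as_matrix()
    return r@np.array(xyz)+np.array(p['position'])
def px(p,uv,depth=None):
    K=p['intrinsics'];u,v=uv;d=p['depth'][int(v),int(u)] if depth is None else depth
    return w(p,[(u-K[0,2])/K[0,0]*d,(v-K[1,2])/K[1,1]*d,d])
def proj(p,X):
    r=np.array(p['rotation'])
    c=r.T@(np.array(X)-np.array(p['position']));K=p['intrinsics']
    return K[0,0]*c[0]/c[2]+K[0,2],K[1,1]*c[1]/c[2]+K[1,2]
E
python3 - <<'E'
from h import *
s=bot.read_state()
for k in s: print(k,np.round(s[k],3))
for n in ['top','side']:
    p=shot(n,n+'0.png'); print(n,np.round(p['position'],3),np.round(p['rotation'],3).tolist(),np.round(p['intrinsics'],1).tolist())
    for t in ['key','key_handle','stand_mouth','well_mouth','stem_top','clamp','jar','station']:
        for d in nets.search_frame(t,p): print(t,round(d['conf'],2),np.round(w(p,d['xyz']),3),np.round(proj(p,w(p,d['xyz']))))
print(bot.read_state()['time'])
E
```

```text
pics
time 0.0
q [-1.179  0.265  1.605  0.     1.274 -0.037]
joint_vel [ 0.    -0.001 -0.001  0.     0.001 -0.001]
joint_torque [-1.0000e-03 -5.1512e+01 -3.6731e+01 -0.0000e+00  1.3000e-02 -0.0000e+00]
tool_pos [ 0.28  -0.613  0.215]
tcp_rot [-0.432  1.987 -1.982]
wrist_force [ 0.022  0.184 -0.54 ]
torque [-0.044  0.013  0.007]
width 0.999
top [ 0.338 -0.013  1.219] [-2.15, 2.142, -0.165] [[422.5, 0.0, 326.5], [0.0, 422.5, 205.3], [0.0, 0.0, 1.0]]Traceback (most recent call last):
  File "<stdin>", line 7, in <module>
  File "h.py", line 18, in proj
    return K[0,0]*c[0]/c[2]+K[0,2],K[1,1]*c[1]/c[2]+K[1,2]
                  ~^^^
IndexError: invalid index to scalar variable.
```

```bash
sed -i "s/    r=np.array(p\['rotation'\])$/    r=R.from_rotvec(p['rotation']).as_matrix()/" h.py
python3 - <<'E'
from h import *
for n in ['top','side']:
    p=shot(n,n+'0.png'); print(n,np.round(p['position'],3),np.round(p['rotation'],3).tolist(),np.round(p['intrinsics'],1).tolist())
    for t in ['key','key_handle','stand_mouth','well_mouth','stem_top','clamp','jar','station']:
        for d in nets.search_frame(t,p): print(t,round(d['conf'],2),np.round(w(p,d['xyz']),3),np.round(proj(p,w(p,d['xyz']))))
print(bot.read_state()['time'])
E
```

```text
top [ 0.338 -0.013  1.219] [-2.15, 2.142, -0.165] [[422.5, 0.0, 326.5], [0.0, 422.5, 205.3], [0.0, 0.0, 1.0]]
key 0.92 [ 0.445 -0.294  0.175] [438. 225.]
key 0.73 [ 0.209 -0.345  0.168] [462. 323.]
key_handle 0.92 [ 0.208 -0.354  0.169] [466. 324.]
key_handle 0.66 [ 0.442 -0.294  0.173] [438. 227.]
stand_mouth 0.74 [ 0.431 -0.276  0.065] [421. 234.]
stand_mouth 0.62 [ 0.442 -0.295  0.176] [438. 226.]
well_mouth 0.79 [ 0.464 -0.024  0.026] [329. 224.]
well_mouth 0.63 [ 0.472 -0.094  0.04 ] [354. 221.]
stem_top 0.92 [ 0.457 -0.023  0.026] [328. 226.]
clamp 0.71 [ 0.469 -0.094  0.039] [354. 221.]
clamp 0.48 [ 0.678 -0.368  0.007] [445. 153.]
jar 0.64 [0.48  0.338 0.121] [191. 213.]
station 0.95 [ 0.457 -0.026  0.029] [330. 226.]
side [-0.191  0.701  0.819] [-0.95, 2.338, -1.206] [[422.5, 0.0, 323.8], [0.0, 422.5, 200.9], [0.0, 0.0, 1.0]]
key 0.87 [ 0.209 -0.348  0.156] [477. 181.]
key 0.48 [ 0.442 -0.295  0.158] [400. 159.]
key_handle 0.85 [ 0.209 -0.346  0.158] [476. 181.]
key_handle 0.7 [ 0.444 -0.291  0.159] [399. 159.]
stand_mouth 0.68 [ 0.43  -0.265  0.047] [394. 194.]
well_mouth 0.66 [ 0.438 -0.018  0.029] [340. 232.]
stem_top 0.62 [ 0.443 -0.017  0.031] [339. 231.]
jar 0.94 [0.467 0.364 0.085] [222. 282.]
station 0.72 [ 0.441 -0.016  0.026] [339. 232.]
1.0
```

View pics/top0.png

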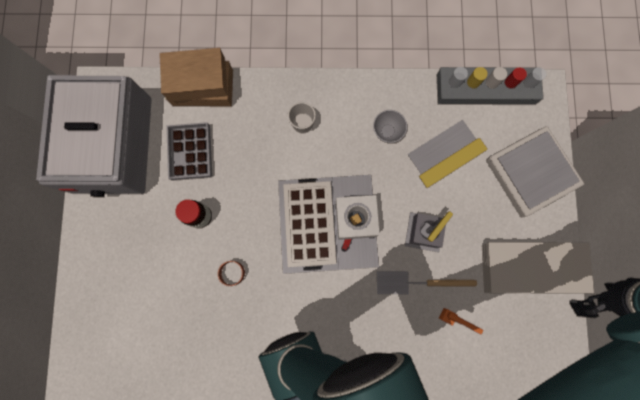

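View pics/side0.png

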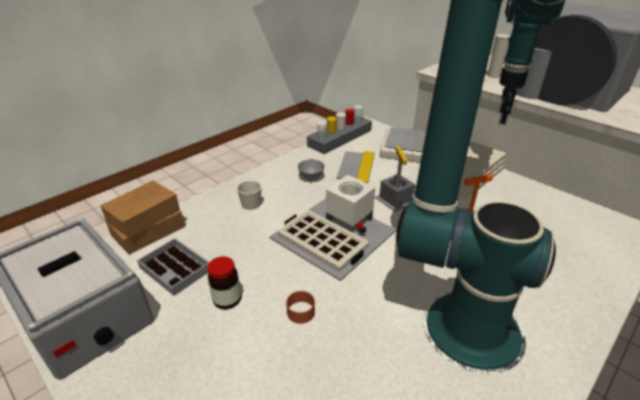

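```bash
cat > m.py <<'E'
from h import *
def cloud(p):
    K=p['intrinsics'];v,u=np.mgrid[0:400,0:640];d=p['depth']
    c=np.stack([(u-K[0,2])/K[0,0]*d,(v-K[1,2])/K[1,1]*d,d],-1)
    X=c@R.from_rotvec(p['rotation']).as_matrix().T+p['position']; X[d==0]=np.nan
    return X
E
python3 - <<'E'
from m import *
p=shot('top'); X=cloud(p); v,u=np.mgrid[0:400,0:640]
im=cv2.cvtColor(p['img'],cv2.COLOR_RGB2BGR)
c=np.hstack([cv2.resize(im[195:265,395:475],None,fx=5,fy=5,interpolation=cv2.INTER_CUBIC),cv2.resize(im[180:250,320:395],None,fx=5,fy=5,interpolation=cv2.INTER_CUBIC)])
cv2.imwrite('pics/crop1.png',c)
Q=lambda m:X[m]
def rep(n,m):
    P=X[m]; r=cv2.minAreaRect(P[:,:2].astype(np.float32)*1000); print(n,len(P),np.median(P[:,2]).round(4),P.mean(0).round(4),np.round(r[0],1),np.round(r[1],1),r[2])
    C=np.cov(P[:,:2].T);e,V=np.linalg.eigh(C);print('  axis',np.degrees(np.arctan2(V[1,1],V[0,1])),np.sqrt(e*12))
Z=X[...,2]
rep('keybar',(u>395)&(u<475)&(v>195)&(v<265)&(Z>.16))
rep('stand',(u>395)&(u<475)&(v>195)&(v<265)&(Z>.06)&(Z<.08))
rep('well',(u>320)&(u<395)&(v>180)&(v<250)&(Z>.12)&(Z<.14))
m=(u>270)&(u<345)&(v>170)&(v<280)&(Z>.02)&(Z<.04); rep('mould',m)
print('top stand z', np.nanmedian(Z[(u>410)&(u<420)&(v>225)&(v<235)]))
E
```

```text
keybar 236 0.1789 [ 0.4423 -0.2973  0.178 ] [ 443.1 -299.4] [14.8 90.1] 51.28361129760742
  axis 141.280325167231 [0.01488484 0.09155619]
stand 522 0.0696 [ 0.4409 -0.2944  0.0693] [ 443.4 -299.8] [81.2 80.5] 79.52751922607422
  axis -149.18140279348407 [0.08453851 0.09893844]
well 1277 0.1297 [ 0.4726 -0.0972  0.1296] [473.4 -97.3] [104.5 104.5] 3.7955169677734375
  axis -176.7601158506739 [0.11447307 0.11490164]
mould 4096 0.0278 [0.4628 0.0315 0.0279] [465.5  18.7] [262.2 162.8] 4.3753662109375
  axis -175.58473145619288 [0.13447253 0.24467354]
top stand z 0.06674532687282708
```

View pics/crop1.png

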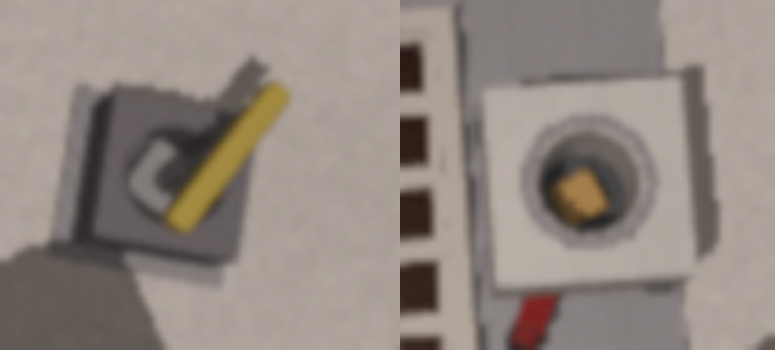

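Run:
```python
from m import *
s=bot.read_state(); M=R.from_rotvec(s['tcp_rot']).as_matrix(); print(M.round(3)); print('zyaw',np.degrees(np.arctan2(M[1,2],M[0,2])))
p=shot('top'); X=cloud(p); im=cv2.cvtColor(p['img'],cv2.COLOR_RGB2BGR)
# rectify plane z=.062 around well
N=600; sc=0.06/N; C=np.array([.4734,-.0973])
pts=[(C[0]+a*.03,C[1]+b*.03,.062) for a,b in [(1,1),(1,-1),(-1,-1),(-1,1)]]
src=np.float32([proj(p,q) for q in pts]); dst=np.float32([(0,0),(N,0),(N,N),(0,N)])
H=cv2.getPerspectiveTransform(src,dst); o=cv2.warpPerspective(im,H,(N,N),flags=cv2.INTER_CUBIC); 
hsv=cv2.cvtColor(o,cv2.COLOR_BGR2HSV); m=((hsv[...,0]>10)&(hsv[...,0]<30)&(hsv[...,1]>110)&(hsv[...,2]>110)).astype(np.uint8)
n,l,st,ce=cv2.connectedComponentsWithStats(m); print(st[:5],ce[:5])
i=1+np.argmax(st[1:,4]); cs,_=cv2.findContours((l==i).astype(np.uint8),0,2); r=cv2.minAreaRect(cs[0]); print(r, 'px=0.1mm')
cv2.drawContours(o,[np.int32(cv2.boxPoints(r))],0,(0,255,0),1)
cv2.imwrite('pics/stem.png',o)
```

```text
[[-0.909 -0.     0.416]
 [-0.416 -0.    -0.909]
 [ 0.    -1.     0.   ]]
zyaw -65.42957241465255
[[     0      0    600    600 317396]
 [   189    149    258    252  42604]] [[296.64752234 302.15378266]
 [320.75070416 279.72955591]]
((316.82391357421875, 288.8411560058594), (248.9396514892578, 203.95315551757812), 61.587337493896484) px=0.1mm
```

View pics/stem.png

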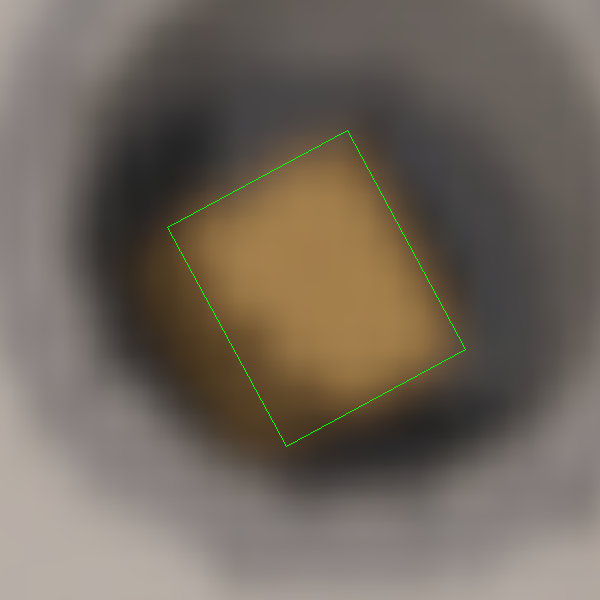

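```bash
cat > plan.py <<'E'
import sys
from m import *
def st():
    s=bot.read_state(); M=R.from_rotvec(s['tcp_rot']).as_matrix()
    return s,np.array(s['tool_pos'])*1000,M
def plan(tgt,dyaw,n,p0=None,M0=None):
    # tgt mm, dyaw deg about world z (total), n rows; straight line; also levels tool (y->down) in first row omitted
    s,p,M=st()
    if p0 is not None:p,M=np.array(p0,float),M0
    t=[];sl=[]
    tgt=np.array(tgt,float)
    for i in range(n):
        step=(tgt-p)/(n-i); a=np.round(M.T@step,1)
        th=round(-np.radians(dyaw)/n,4)
        sl.append(a.tolist()); t.append([0,th,0])
        p=p+M@a; M=M@R.from_rotvec([0,th,0]).as_matrix()
    for k in range(0,n,5): print('turn',t[k:k+5],'slide',sl[k:k+5])
    return p,M
def show():
    s,p,M=st(); print('t',round(s['time'],2),'p',p.round(1),'zyaw',round(np.degrees(np.arctan2(M[1,2],M[0,2])),2),'down',M[:,1].round(4),'F',np.round(s['wrist_force'],2),'T',np.round(s['torque'],3),'w',round(s['width'],3),'q',np.round(s['q'],2))
E
python3 -c "
from plan import *
show()
p,M=plan([443.2,-299.5,240],116.7,14)
print(p)
"
```

```text
t 1.1 p [ 280.7 -613.9  216.2] zyaw -65.43 down [ 0. -0. -1.] F [ 0.08 -0.15  0.24] T [-0.001  0.038 -0.028] w 1.001 q [-1.18  0.26  1.6   0.    1.27 -0.04]
turn [[0, np.float64(-0.1455), 0], [0, np.float64(-0.1455), 0], [0, np.float64(-0.1455), 0], [0, np.float64(-0.1455), 0], [0, np.float64(-0.1455), 0]] slide [[-19.9, -1.7, -15.6], [-21.9, -1.7, -12.5], [-23.5, -1.7, -9.2], [-24.6, -1.7, -5.7], [-25.2, -1.7, -2.1]]
turn [[0, np.float64(-0.1455), 0], [0, np.float64(-0.1455), 0], [0, np.float64(-0.1455), 0], [0, np.float64(-0.1455), 0], [0, np.float64(-0.1455), 0]] slide [[-25.2, -1.7, 1.6], [-24.8, -1.7, 5.2], [-23.7, -1.7, 8.8], [-22.2, -1.7, 12.1], [-20.2, -1.7, 15.2]]
turn [[0, np.float64(-0.1455), 0], [0, np.float64(-0.1455), 0], [0, np.float64(-0.1455), 0], [0, np.float64(-0.1455), 0]] slide [[-17.8, -1.7, 18.0], [-15.0, -1.7, 20.3], [-11.9, -1.7, 22.3], [-8.6, -1.7, 23.9]]
[ 443.22319604 -299.4947157   239.98393067]
```

The candidates are the yellow bar at (438,226), upright in the grey stand; the orange T at (462,322); and the scraper's yellow handle at (453,163). The first one is the key. The crop shows a yellow bar 15 x 90 mm, 179 mm up, centred over the grey block.

Emit:
{"name": "jog_arm", "arguments": {
  "turn": [
    [0,-0.1455,0],
    [0,-0.1455,0],
    [0,-0.1455,0],
    [0,-0.1455,0],
    [0,-0.1455,0]
  ],
  "slide": [
    [-19.9,-1.7,-15.6],
    [-21.9,-1.7,-12.5],
    [-23.5,-1.7,-9.2],
    [-24.6,-1.7,-5.7],
    [-25.2,-1.7,-2.1]
  ],
  "grip": [50,50,50,50,50],
  "newtons": 60
}}

```text
time: 1.6
tool_pos: [0.339, -0.5009, 0.2248]
tcp_rot: [-0.987, 1.503, -1.504]
wrist_force: [0.9, 0.4, -0.2]
width: 0.501
```

Emit:
{"name": "jog_arm", "arguments": {
  "turn": [
    [0,-0.1455,0],
    [0,-0.1455,0],
    [0,-0.1455,0],
    [0,-0.1455,0],
    [0,-0.1455,0]
  ],
  "slide": [
    [-25.2,-1.7,1.6],
    [-24.8,-1.7,5.2],
    [-23.7,-1.7,8.8],
    [-22.2,-1.7,12.1],
    [-20.2,-1.7,15.2]
  ],
  "grip": [50,50,50,50,50]
}}

```text
time: 2.1
tool_pos: [0.3971, -0.3885, 0.2334]
tcp_rot: [-1.343, 0.971, -0.971]
wrist_force: [-0.1, -0.4, 0.4]
width: 0.498
```

Emit:
{"name": "jog_arm", "arguments": {
  "turn": [
    [0,-0.1455,0],
    [0,-0.1455,0],
    [0,-0.1455,0],
    [0,-0.1455,0],
    [0,0,0]
  ],
  "slide": [
    [-17.8,-1.7,18.0],
    [-15,-1.7,20.3],
    [-11.9,-1.7,22.3],
    [-8.6,-1.7,23.9],
    [0,0,0]
  ],
  "grip": [50,50,50,50,50]
}}

```text
time: 2.6
tool_pos: [0.4444, -0.2973, 0.2405]
tcp_rot: [-1.505, 0.524, -0.526]
wrist_force: [-0.4, -0.9, -0.9]
width: 0.499
```

```bash
python3 -c "
from plan import *
show()
p=shot('wrist','w1.png');print(p['position'],p['rotation'],p['intrinsics'])
plan([443.2,-299.5,168],0,4)
show()
"
```

```text
t 2.6 p [ 444.4 -297.3  240.5] zyaw 51.56 down [ 1.2e-03  6.0e-04 -1.0e+00] F [-0.39 -0.86 -0.85] T [ 0.008  0.03  -0.025] w 0.499 q [-0.64 -0.02  1.87  0.    1.29 -1.54]
[ 0.38630727 -0.25073268  0.39774517] [2.58686279 1.24780789 0.18781049] [[309.70691629   0.         316.95872769]
 [  0.         309.70691629 197.94627732]
 [  0.           0.           1.        ]]
turn [[0, np.float64(-0.0), 0], [0, np.float64(-0.0), 0], [0, np.float64(-0.0), 0], [0, np.float64(-0.0), 0]] slide [[0.0, 18.1, -0.3], [0.0, 18.1, -0.3], [0.0, 18.1, -0.2], [0.0, 18.1, -0.3]]
t 2.65 p [ 443.8 -298.6  240.4] zyaw 51.35 down [ 5.e-04 -5.e-04 -1.e+00] F [-0.53 -0.62  0.19] T [-0.003 -0.002  0.026] w 0.499 q [-0.64 -0.02  1.87 -0.    1.29 -1.53]
```

View pics/w1.png

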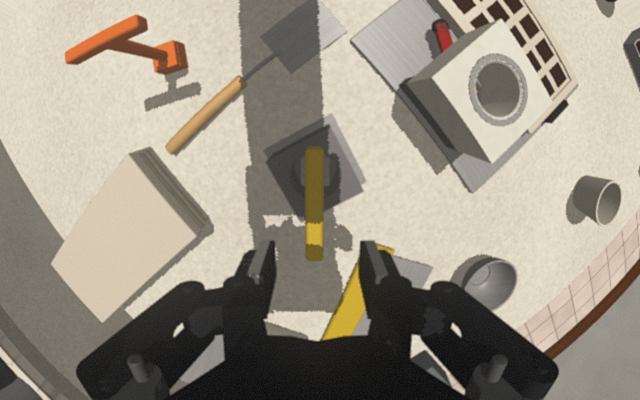

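The yellow bar (314,203) lies centred between the finger pads (about 262 and 372) and is aligned with them. Next I descend.

Emit:
{"name": "jog_arm", "arguments": {
  "turn": [
    [0,0,0],
    [0,0,0],
    [0,0,0],
    [0,0,0],
    [0,0,0]
  ],
  "slide": [
    [0,18,0],
    [0,18,0],
    [0,18,0],
    [0,18,0],
    [0,0,0]
  ],
  "grip": [50,50,50,50,50]
}}

```text
time: 3.15
tool_pos: [0.4408, -0.299, 0.1649]
tcp_rot: [-1.504, 0.535, -0.526]
wrist_force: [-1.6, 0.2, 0.3]
width: 0.5
```

Emit:
{"name": "jog_arm", "arguments": {
  "turn": [
    [0,0,0],
    [0,0,0],
    [0,0,0],
    [0,0,0],
    [0,0,0]
  ],
  "slide": [
    [0,0,0],
    [0,0,0],
    [0,0,0],
    [0,0,0],
    [0,0,0]
  ],
  "grip": [8,8,8,8,8],
  "newtons": 70
}}

```text
time: 3.65
tool_pos: [0.4435, -0.2997, 0.1687]
tcp_rot: [-1.506, 0.528, -0.53]
wrist_force: [-0.4, -0.3, 0.2]
width: 0.079
```

```bash
python3 -c "
from plan import *
show()
p=shot('wrist','w2.png')
show()
"
```

```text
t 3.65 p [ 443.5 -299.7  168.7] zyaw 51.28 down [ 9.e-04 -7.e-04 -1.e+00] F [-0.43 -0.33  0.16] T [-0.014  0.078 -0.033] w 0.079 q [-0.64  0.03  1.96 -0.    1.15 -1.54]
t 3.7 p [ 443.5 -299.6  168.5] zyaw 51.28 down [ 7.e-04 -5.e-04 -1.e+00] F [ 0.35 -0.54 -0.31] T [ 0.018 -0.009  0.047] w 0.076 q [-0.64  0.04  1.96 -0.    1.15 -1.54]
```

View pics/w2.png

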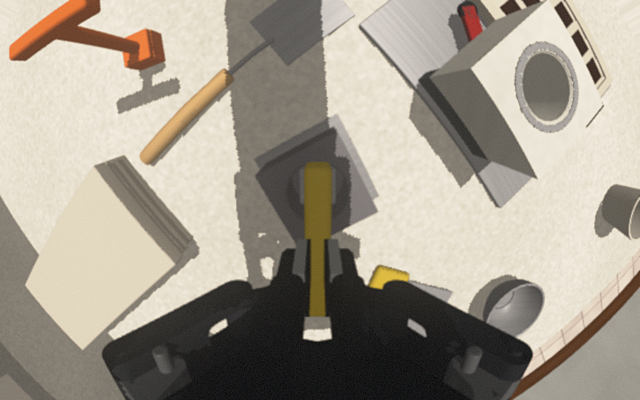

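Emit:
{"name": "jog_arm", "arguments": {
  "turn": [
    [0,0,0],
    [0,0,0]
  ],
  "slide": [
    [0,0,0],
    [0,0,0]
  ],
  "grip": [0,0],
  "newtons": 80
}}

```text
time: 3.9
tool_pos: [0.4432, -0.2994, 0.168]
tcp_rot: [-1.505, 0.529, -0.529]
wrist_force: [-0.2, 0.2, -0.5]
width: 0.0
```

```bash
python3 -c "
from plan import *
show()
p=shot('wrist')
im=cv2.cvtColor(p['img'],cv2.COLOR_RGB2BGR)
cv2.imwrite('pics/w3.png',cv2.resize(im[220:360,230:400],None,fx=4,fy=4))
"
```

```text
t 3.9 p [ 443.2 -299.4  168. ] zyaw 51.29 down [ 0. -0. -1.] F [-0.2   0.16 -0.55] T [ 0.018  0.003 -0.016] w 0.0 q [-0.64  0.04  1.96  0.    1.15 -1.54]
```

View pics/w3.png

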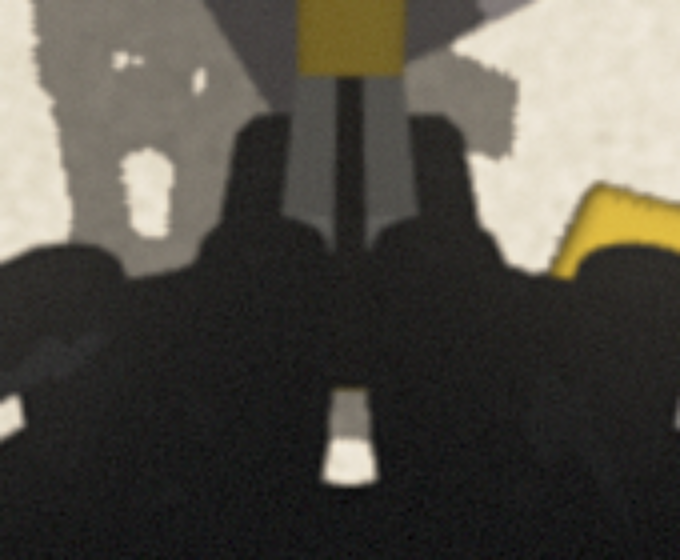

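```bash
python3 -c "
from m import *
a=shot('side');p=shot('wrist')
im=cv2.cvtColor(a['img'],cv2.COLOR_RGB2BGR)
cv2.imwrite('pics/s3.png',cv2.resize(im[110:220,350:450],None,fx=5,fy=5,interpolation=cv2.INTER_CUBIC))
# wrist fisheye cloud
K=p['intrinsics'];v,u=np.mgrid[0:400,0:640];x=(u-K[0,2])/K[0,0];y=(v-K[1,2])/K[1,1];r=np.hypot(x,y)+1e-9
d=p['depth'];t=np.tan(r);c=np.stack([x/r*t*d,y/r*t*d,d],-1)
X=c@R.from_rotvec(p['rotation']).as_matrix().T+p['position'];X[d==0]=np.nan
for vv in range(150,345,8): print(vv,X[vv,317].round(3),p['img'][vv,317])
print(p['img'].shape)
"
```

```text
150 [ 0.413 -0.275  0.07 ] [76 73 68]
158 [ 0.419 -0.279  0.069] [72 68 67]
166 [ 0.409 -0.271  0.172] [98 82 32]
174 [ 0.411 -0.272  0.179] [114  97  37]
182 [ 0.414 -0.275  0.18 ] [120 102  44]
190 [ 0.417 -0.277  0.18 ] [118 101  42]
198 [ 0.42  -0.28   0.181] [117  99  39]
206 [ 0.423 -0.283  0.179] [118  99  39]
214 [ 0.427 -0.285  0.179] [118  98  37]
222 [ 0.43  -0.288  0.179] [114  96  35]
230 [ 0.433 -0.29   0.18 ] [115  98  37]
238 [ 0.437 -0.293  0.179] [101  85  42]
246 [ 0.435 -0.292  0.194] [39 38 34]
254 [ 0.435 -0.292  0.203] [34 32 30]
262 [ 0.435 -0.292  0.21 ] [24 20 17]
270 [ 0.435 -0.292  0.217] [34 31 27]
278 [ 0.436 -0.293  0.221] [36 34 31]
286 [ 0.439 -0.295  0.221] [26 20 18]
294 [ 0.443 -0.298  0.219] [32 36 30]
302 [ 0.445 -0.3    0.22 ] [28 28 27]
310 [ 0.449 -0.303  0.22 ] [28 30 27]
318 [ 0.592 -0.417 -0.001] [112 106  91]
326 [ 0.602 -0.426  0.   ] [130 124 112]
334 [ 0.614 -0.435 -0.   ] [233 227 211]
342 [ 0.435 -0.292  0.259] [17 23 19]
(400, 640, 3)
```

View pics/s3.png

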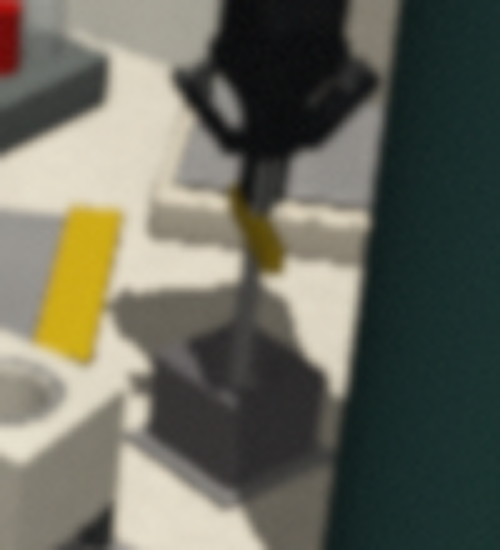

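```bash
cat >> m.py <<'E'
def fcloud(p):
    K=p['intrinsics'];v,u=np.mgrid[0:400,0:640];x=(u-K[0,2])/K[0,0];y=(v-K[1,2])/K[1,1];r=np.hypot(x,y)+1e-9
    d=p['depth'];t=np.tan(r);c=np.stack([x/r*t*d,y/r*t*d,d],-1)
    X=c@R.from_rotvec(p['rotation']).as_matrix().T+p['position'];X[d==0]=np.nan
    return X
E
python3 -c "
from plan import *
p=shot('wrist'); X=fcloud(p); s,t,M=st()
for uu in (300,306,312,317,322,328,334):
  print(uu)
  for vv in range(230,282,4): print('  ',vv,(M.T@(X[vv,uu]*1000-t)).round(0),X[vv,uu,2].round(3),p['img'][vv,uu])
"
```

```text
300
   230 [ 32.  98. -14.] 0.07 [73 68 66]
   234 [ 36.  98. -14.] 0.07 [72 67 64]
   238 [ 41.  99. -15.] 0.069 [67 66 63]
   242 [ 44.  98. -15.] 0.07 [73 64 65]
   246 [ 48.  98. -15.] 0.07 [70 66 65]
   250 [ -8. -23.  -8.] 0.191 [35 33 31]
   254 [ -8. -27.  -7.] 0.195 [39 39 38]
   258 [ -7. -30.  -7.] 0.198 [37 37 32]
   262 [ -8. -36.  -7.] 0.204 [40 40 39]
   266 [ -8. -39.  -7.] 0.207 [41 41 35]
   270 [ -8. -43.  -7.] 0.211 [52 50 49]
   274 [-13. -54.  -6.] 0.222 [39 38 36]
   278 [-14. -59.  -6.] 0.227 [30 24 28]
306
   230 [-13. -12.  -5.] 0.179 [109  95  38]
   234 [-11. -12.  -5.] 0.18 [112  92  36]
   238 [ -8. -11.  -5.] 0.178 [100  87  49]
   242 [-12. -23.  -5.] 0.191 [81 81 77]
   246 [-12. -27.  -4.] 0.195 [85 82 79]
   250 [-11. -30.  -4.] 0.198 [83 81 76]
   254 [-12. -35.  -4.] 0.203 [80 79 77]
   258 [-12. -39.  -4.] 0.207 [83 85 78]
   262 [-12. -43.  -4.] 0.211 [77 76 72]
   266 [-12. -47.  -4.] 0.215 [80 79 74]
   270 [-11. -49.  -4.] 0.217 [82 81 76]
   274 [-12. -53.  -4.] 0.221 [89 86 82]
   278 [-13. -57.  -4.] 0.225 [28 29 28]
312
   230 [-13. -11. 
[... 1985 characters left out ...]
 75]
   266 [-11. -45.   5.] 0.213 [79 76 72]
   270 [-12. -50.   5.] 0.218 [81 79 76]
   274 [-12. -53.   5.] 0.221 [91 88 86]
   278 [-13. -57.   5.] 0.225 [34 34 31]
334
   230 [33. 98. 16.] 0.07 [72 70 66]
   234 [36. 98. 16.] 0.07 [92 86 81]
   238 [ 72. 168.  20.] -0.0 [128 120 111]
   242 [ 77. 168.  21.] -0.0 [125 119 108]
   246 [ 82. 168.  21.] -0.0 [126 119 110]
   250 [ -7. -23.   9.] 0.191 [34 33 31]
   254 [ -8. -28.   9.] 0.196 [42 38 37]
   258 [ -8. -32.   8.] 0.2 [39 39 36]
   262 [ -8. -36.   8.] 0.204 [41 40 37]
   266 [ -8. -39.   8.] 0.207 [48 46 45]
   270 [ -7. -42.   8.] 0.21 [51 50 46]
   274 [-13. -54.   7.] 0.222 [42 39 37]
   278 [-14. -59.   7.] 0.227 [39 35 35]
```

The gripper closed on nothing. The wrist depth puts the fingertips at z≈0.189, about 38 mm higher than the stated tool geometry gives, so they are above the bar (top at 0.179). I'll open, lower about 38 mm and check.

Emit:
{"name": "jog_arm", "arguments": {
  "turn": [
    [0,0,0],
    [0,0,0],
    [0,0,0]
  ],
  "slide": [
    [0,-5,0],
    [0,0,0],
    [0,0,0]
  ],
  "grip": [50,50,50]
}}

```text
time: 4.4
tool_pos: [0.4435, -0.2997, 0.1734]
tcp_rot: [-1.506, 0.528, -0.53]
wrist_force: [0.1, 0.0, 0.7]
width: 0.494
```

```bash
python3 -c "
from plan import *
show()
p=shot('wrist','w4.png'); X=fcloud(p); s,t,M=st()
Y=(X*1000-t)@M
g=(abs(Y[...,0])<14)&(abs(Y[...,2])<60)&(Y[...,1]<40)&(p['img'].max(-1)>60)&(abs(p['img'][...,0].astype(int)-p['img'][...,2])<25)
v,u=np.where(g)
for lo in (-60,0):
  q=g&(Y[...,2]>lo)&(Y[...,2]<lo+60); print(q.sum(),Y[q].min(0).round(1),Y[q].max(0).round(1),np.percentile(Y[q][:,1],[1,50,99]).round(1))
"
```

```text
t 4.4 p [ 443.5 -299.7  173.4] zyaw 51.28 down [ 6.e-04 -5.e-04 -1.e+00] F [0.07 0.01 0.69] T [-0.04  -0.013 -0.041] w 0.494 q [-0.64  0.03  1.95  0.    1.16 -1.54]
1302 [ -14.  -116.6  -60. ] [ 12.3 -16.5  -0.3] [-113.8  -65.4  -19. ]
1205 [ -13.9 -116.9    0. ] [ 12.4 -16.3  59.9] [-112.9  -62.1  -18. ]
```

View pics/w4.png

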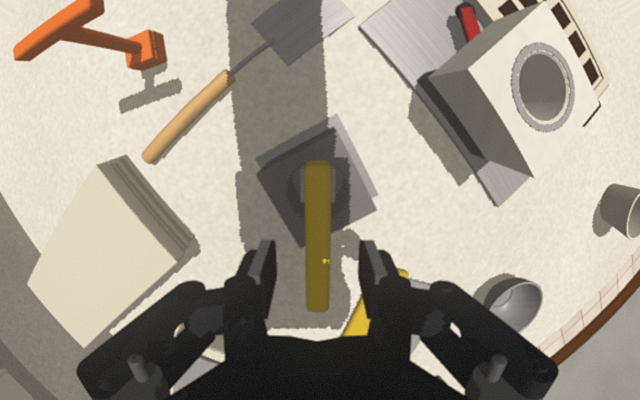

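The pads at (262,270) and (372,270) are above the bar at (318,235), and the bar is centred between them. Lowering.

Emit:
{"name": "jog_arm", "arguments": {
  "turn": [
    [0,0,0],
    [0,0,0],
    [0,0,0],
    [0,0,0],
    [0,0,0]
  ],
  "slide": [
    [0,10,0],
    [0,11,0],
    [0,11,0],
    [0,11,0],
    [0,0,0]
  ],
  "grip": [50,50,50,50,50]
}}

```text
time: 4.95
tool_pos: [0.4415, -0.2982, 0.127]
tcp_rot: [-1.504, 0.533, -0.525]
wrist_force: [-0.7, -0.1, -0.7]
width: 0.499
```

```bash
python3 -c "
from plan import *
show()
p=shot('wrist','w5.png'); X=fcloud(p)
show()
"
```

```text
t 4.95 p [ 441.5 -298.2  127. ] zyaw 51.28 down [-0.004  0.003 -1.   ] F [-0.66 -0.14 -0.7 ] T [0.037 0.019 0.   ] w 0.499 q [-0.64  0.07  2.    0.    1.08 -1.54]
t 5.0 p [ 442.2 -298.7  128.2] zyaw 51.28 down [-0.0026  0.002  -1.    ] F [ 0.87 -0.03 -0.02] T [-0.003  0.025 -0.016] w 0.502 q [-0.64  0.07  2.    0.    1.08 -1.54]
```

View pics/w5.png

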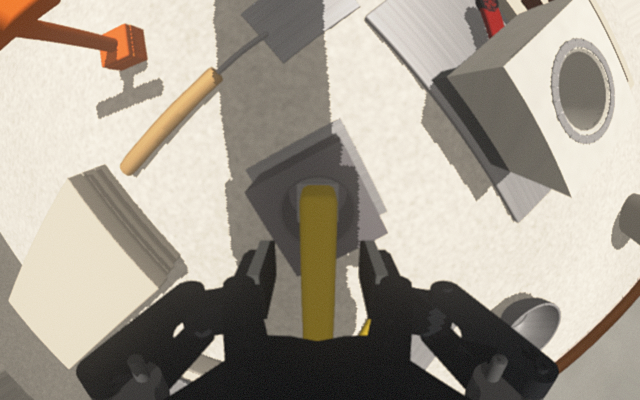

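The bar (318,260) now runs between the pads. Closing.

Emit:
{"name": "jog_arm", "arguments": {
  "turn": [
    [0,0,0],
    [0,0,0],
    [0,0,0],
    [0,0,0],
    [0,0,0]
  ],
  "slide": [
    [0,0,0],
    [0,0,0],
    [0,0,0],
    [0,0,0],
    [0,0,0]
  ],
  "grip": [0,0,0,0,0],
  "newtons": 80
}}

```text
time: 5.5
tool_pos: [0.4438, -0.2998, 0.1308]
tcp_rot: [-1.506, 0.528, -0.53]
wrist_force: [1.0, 0.3, 2.6]
width: 0.153
```

```bash
python3 -c "
from plan import *
show()
p=shot('wrist','w6.png'); X=fcloud(p); s,t,M=st()
for vv in range(200,300,6): print(vv,((X[vv,318]*1000-t)@M).round(0),((X[vv,303]*1000-t)@M).round(0))
"
```

```text
t 5.5 p [ 443.8 -299.8  130.8] zyaw 51.28 down [ 1.4e-03 -9.0e-04 -1.0e+00] F [1.03 0.3  2.61] T [-0.047 -0.105  0.019] w 0.153 q [-0.64  0.07  1.99  0.    1.08 -1.54]
200 [-41. -49.   1.] [-41. -48.  -5.]
206 [-39. -49.   1.] [-38. -48.  -5.]
212 [-36. -49.   1.] [-36. -49.  -5.]
218 [-34. -48.   1.] [-34. -49.  -5.]
224 [-32. -49.   1.] [-31. -49.  -5.]
230 [-28. -48.   1.] [-29. -48.  -5.]
236 [-27. -49.   1.] [-26. -49.  -5.]
242 [-24. -49.   1.] [-24. -48.  -5.]
248 [-22. -49.   1.] [-20. -47.  -5.]
254 [-19. -49.   1.] [-19. -49.  -5.]
260 [-16. -49.   1.] [-16. -48.  -5.]
266 [-14. -49.   1.] [-12. -47.  -5.]
272 [-10. -49.   1.] [-10. -49.  -5.]
278 [ -8. -50.   1.] [ -7. -48.  -5.]
284 [ -5. -49.   1.] [ -5. -50.  -5.]
290 [ -2. -50.   1.] [ -1. -48.  -5.]
296 [  1. -49.   1.] [  2. -48.  -5.]
```

View pics/w6.png

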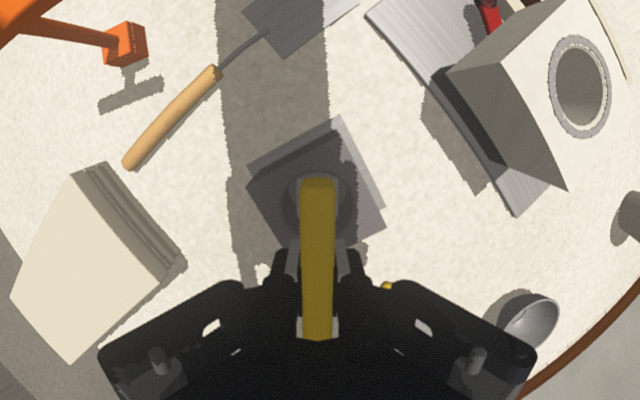

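Gripped: the opening is 13 mm and the foot is about 121 mm ahead of the TCP. Lifting straight up.

Emit:
{"name": "jog_arm", "arguments": {
  "turn": [
    [0,0,0],
    [0,0,0],
    [0,0,0],
    [0,0,0],
    [0,0,0]
  ],
  "slide": [
    [0,-15,0],
    [0,-28,0],
    [0,-34,0],
    [0,-34,0],
    [0,-34,0]
  ],
  "grip": [0,0,0,0,0]
}}

```text
time: 6.05
tool_pos: [0.4423, -0.2989, 0.2761]
tcp_rot: [-1.505, 0.53, -0.527]
wrist_force: [-0.5, -0.7, -3.4]
width: 0.151
```

```bash
python3 -c "
from plan import *
show()
a=shot('side','s7.png');p=shot('wrist','w7.png'); X=fcloud(p); s,t,M=st()
for d in nets.search_frame('well_mouth',p)[:3]: print(d['conf'],w(p,d['xyz']).round(4))
m=(abs(X[...,2]-.13)<.006)&(abs(X[...,0]-.473)<.08)&(abs(X[...,1]+.097)<.08)
r=cv2.minAreaRect(X[m][:,:2].astype(np.float32)*1000); print(m.sum(),r,np.median(X[m][:,2]))
show()
plan([473.4,-97.3,278],-23.3,10)
"
```

```text
t 6.05 p [ 442.3 -298.9  276.1] zyaw 51.28 down [-0.0016  0.001  -1.    ] F [-0.47 -0.73 -3.37] T [-0.062 -0.082  0.035] w 0.151 q [-0.64 -0.04  1.83 -0.    1.35 -1.54]
0.93 [ 0.459  -0.0772  0.0345]
0.4 [0.6469 0.3522 0.0181]
6156 ((473.817626953125, -96.22900390625), (105.17115783691406, 106.02920532226562), 3.719636917114258) 0.1298744130159418
t 6.2 p [ 444.4 -300.4  278.2] zyaw 51.28 down [ 0.0045 -0.0035 -1.    ] F [ 0.31  0.1  -4.41] T [-0.     0.002  0.013] w 0.152 q [-0.64 -0.04  1.82 -0.    1.35 -1.54]
turn [[0, np.float64(0.0407), 0], [0, np.float64(0.0407), 0], [0, np.float64(0.0407), 0], [0, np.float64(0.0407), 0], [0, np.float64(0.0407), 0]] slide [[-10.4, -0.0, 17.7], [-11.2, -0.0, 17.2], [-11.8, -0.0, 16.8], [-12.5, -0.1, 16.2], [-13.2, -0.0, 15.7]]
turn [[0, np.float64(0.0407), 0], [0, np.float64(0.0407), 0], [0, np.float64(0.0407), 0], [0, np.float64(0.0407), 0], [0, np.float64(0.0407), 0]] slide [[-13.8, -0.1, 15.2], [-14.4, -0.0, 14.6], [-15.0, -0.1, 14.0], [-15.5, -0.0, 13.4], [-16.1, -0.1, 12.8]]
```

View pics/w7.png

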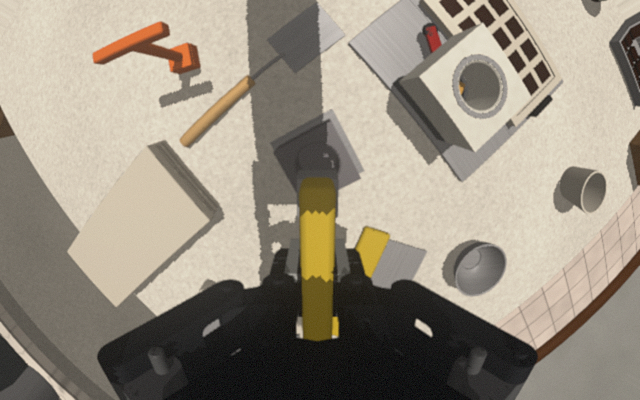

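View pics/s7.png

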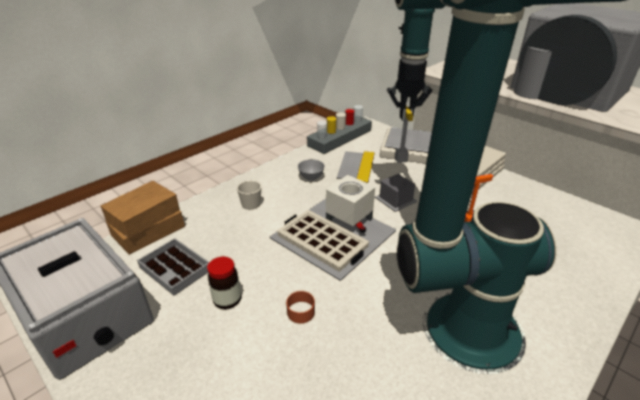

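The key is out of the stand and hangs clear at side (405,150). Carrying it over the well while turning about −23°.

Emit:
{"name": "jog_arm", "arguments": {
  "turn": [
    [0,0.0407,0],
    [0,0.0407,0],
    [0,0.0407,0],
    [0,0.0407,0],
    [0,0.0407,0]
  ],
  "slide": [
    [-10.4,0,17.7],
    [-11.2,0,17.2],
    [-11.8,0,16.8],
    [-12.5,0,16.2],
    [-13.2,0,15.7]
  ],
  "grip": [0,0,0,0,0]
}}

```text
time: 6.7
tool_pos: [0.456, -0.1964, 0.2719]
tcp_rot: [-1.459, 0.692, -0.684]
wrist_force: [0.1, 0.3, -2.3]
width: 0.153
```

Emit:
{"name": "jog_arm", "arguments": {
  "turn": [
    [0,0.0407,0],
    [0,0.0407,0],
    [0,0.0407,0],
    [0,0.0407,0],
    [0,0.0407,0]
  ],
  "slide": [
    [-13.8,0,15.2],
    [-14.4,0,14.6],
    [-15,0,14],
    [-15.5,0,13.4],
    [-16.1,0,12.8]
  ],
  "grip": [0,0,0,0,0]
}}

```text
time: 7.2
tool_pos: [0.4705, -0.0951, 0.272]
tcp_rot: [-1.402, 0.848, -0.84]
wrist_force: [-1.1, 0.2, -3.1]
width: 0.149
```

Emit:
{"name": "jog_arm", "arguments": {
  "turn": [
    [0,0,0],
    [0,0,0],
    [0,0,0]
  ],
  "slide": [
    [0,0,0],
    [0,0,0],
    [0,0,0]
  ],
  "grip": [0,0,0]
}}

```text
time: 7.5
tool_pos: [0.4714, -0.0968, 0.2737]
tcp_rot: [-1.403, 0.844, -0.841]
wrist_force: [0.3, 0.5, -3.7]
width: 0.15
```

```bash
python3 -c "
from plan import *
show()
p=shot('wrist','w8.png'); X=fcloud(p); s,t,M=st()
m=(abs(X[...,2]-.13)<.006)&(abs(X[...,0]-.473)<.08)&(abs(X[...,1]+.097)<.08)
r=cv2.minAreaRect(X[m][:,:2].astype(np.float32)*1000); print(m.sum(),r,np.median(X[m][:,2]))
a=shot('top','t8.png');Xa=cloud(a)
im=cv2.cvtColor(a['img'],cv2.COLOR_RGB2BGR)
cv2.imwrite('pics/t8c.png',cv2.resize(im[160:270,290:410],None,fx=5,fy=5,interpolation=cv2.INTER_CUBIC))
b=shot('side');im=cv2.cvtColor(b['img'],cv2.COLOR_RGB2BGR)
cv2.imwrite('pics/s8c.png',cv2.resize(im[100:250,270:420],None,fx=4,fy=4,interpolation=cv2.INTER_CUBIC))
# shank/foot points from side
for n,q,XX in (('side',b,cloud(b)),('top',a,Xa)):
  for z0,z1 in ((.155,.19),(.2,.25)):
    m=(XX[...,2]>z0)&(XX[...,2]<z1)&(abs(XX[...,0]-.473)<.04)&(abs(XX[...,1]+.097)<.04)
    P=XX[m]; print(n,z0,len(P), P.mean(0).round(4) if len(P) else '', P.min(0).round(4) if len(P) else '',P.max(0).round(4) if len(P) else '')
show()
"
```

```text
t 7.5 p [471.4 -96.8 273.7] zyaw 27.97 down [-0.0024  0.     -1.    ] F [ 0.34  0.52 -3.66] T [-0.005 -0.08  -0.025] w 0.15 q [-0.25 -0.14  1.93 -0.    1.36 -0.74]
6904 ((473.67364501953125, -96.09954833984375), (104.90467071533203, 105.03794860839844), 3.990527391433716) 0.12962430409509149
side 0.155 184 [ 0.4652 -0.0878  0.1759] [ 0.4492 -0.1197  0.155 ] [ 0.4925 -0.0708  0.19  ]
side 0.2 76 [ 0.4687 -0.0923  0.2247] [ 0.4632 -0.1017  0.2003] [ 0.4761 -0.0854  0.2499]
top 0.155 64 [ 0.4584 -0.0944  0.1817] [ 0.4488 -0.1139  0.1555] [ 0.4684 -0.0792  0.19  ]
top 0.2 4 [ 0.4656 -0.0933  0.21  ] [ 0.4639 -0.0955  0.2044] [ 0.4683 -0.0904  0.218 ]
t 7.65 p [471.9 -97.  274.6] zyaw 27.91 down [-8.e-04  0.e+00 -1.e+00] F [-0.86  0.04 -4.01] T [ 0.005 -0.002 -0.029] w 0.151 q [-0.25 -0.14  1.92 -0.    1.36 -0.74]
```

View pics/w8.png

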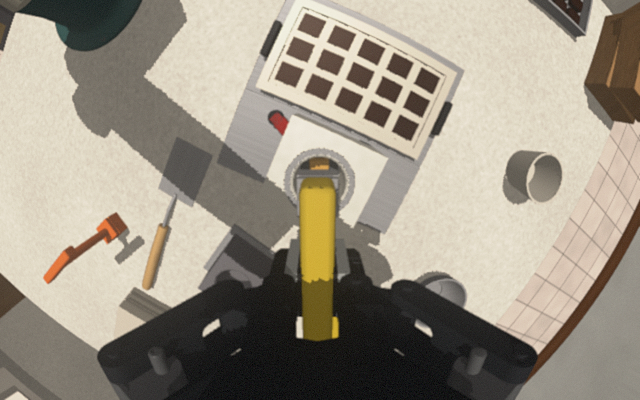

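View pics/s8c.png

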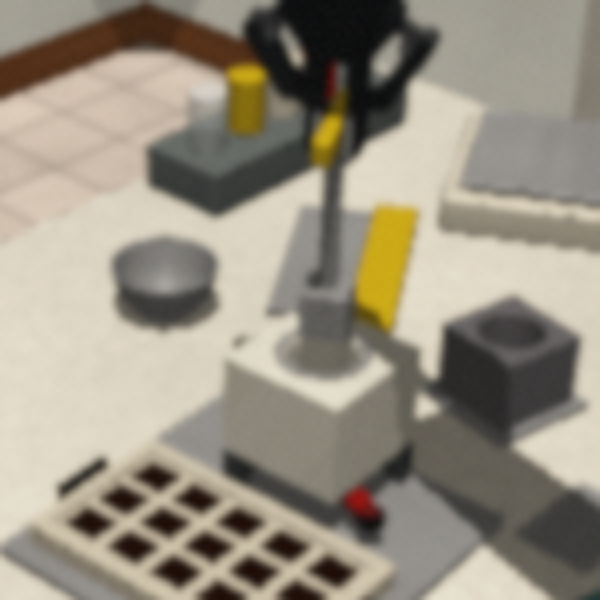

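Emit:
{"name": "jog_arm", "arguments": {
  "turn": [
    [0,0,0],
    [0,0,0],
    [0,0,0],
    [0,0,0],
    [0,0,0]
  ],
  "slide": [
    [0.3,10,1.3],
    [0,10,0],
    [0,10,0],
    [0,8,0],
    [0,0,0]
  ],
  "grip": [0,0,0,0,0]
}}

```text
time: 8.15
tool_pos: [0.4722, -0.0957, 0.2347]
tcp_rot: [-1.402, 0.846, -0.84]
wrist_force: [-0.0, 0.1, -3.4]
width: 0.151
```

```bash
python3 -c "
from plan import *
show()
b=shot('side');im=cv2.cvtColor(b['img'],cv2.COLOR_RGB2BGR)
cv2.imwrite('pics/s9c.png',cv2.resize(im[150:230,300:380],None,fx=7,fy=7,interpolation=cv2.INTER_CUBIC))
show()
"
```

```text
t 8.15 p [472.2 -95.7 234.7] zyaw 27.96 down [-0.0037  0.001  -1.    ] F [-0.05  0.13 -3.4 ] T [-0.03   0.077  0.032] w 0.151 q [-0.25 -0.12  1.98  0.    1.29 -0.74]
t 8.2 p [472.8 -95.8 235.7] zyaw 27.96 down [-2.3e-03  6.0e-04 -1.0e+00] F [-0.28  0.4  -2.56] T [-0.031 -0.027  0.034] w 0.152 q [-0.25 -0.12  1.98  0.    1.29 -0.74]
```

View pics/s9c.png

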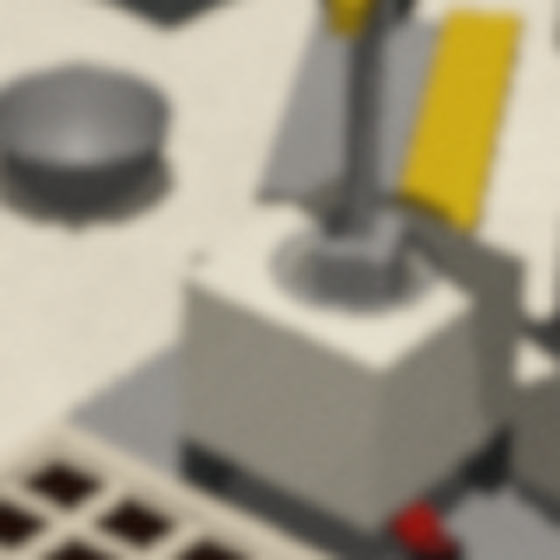

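The foot is inside the mouth and there is no side force. Continuing to just above the stem.

Emit:
{"name": "jog_arm", "arguments": {
  "turn": [
    [0,0,0],
    [0,0,0],
    [0,0,0],
    [0,0,0],
    [0,0,0]
  ],
  "slide": [
    [0.3,9,0],
    [0.3,9,0],
    [0,9,0],
    [0,9,0],
    [0,7,0]
  ],
  "grip": [0,0,0,0,0]
}}

```text
time: 8.7
tool_pos: [0.4734, -0.0965, 0.1927]
tcp_rot: [-1.402, 0.844, -0.842]
wrist_force: [0.1, -0.2, -3.6]
width: 0.154
```

Emit:
{"name": "jog_arm", "arguments": {
  "turn": [
    [0,0,0],
    [0,0,0],
    [0,0,0]
  ],
  "slide": [
    [0,0,0],
    [0,2,0],
    [0,0,0]
  ],
  "grip": [0,0,0]
}}

```text
time: 9.0
tool_pos: [0.474, -0.0966, 0.1921]
tcp_rot: [-1.401, 0.842, -0.843]
wrist_force: [-0.2, -0.1, -4.1]
width: 0.149
```

```bash
python3 -c "
from plan import *
show()
"
```

```text
t 9.0 p [474.  -96.6 192.1] zyaw 27.96 down [ 4.e-04 -1.e-04 -1.e+00] F [-0.22 -0.09 -4.14] T [-0.063  0.014  0.074] w 0.149 q [-0.25 -0.09  2.03  0.    1.2  -0.74]
```

Emit:
{"name": "jog_arm", "arguments": {
  "turn": [
    [0,0,0],
    [0,0,0],
    [0,0,0],
    [0,0,0],
    [0,0,0]
  ],
  "slide": [
    [0,2,0],
    [0,2,0],
    [0,2,0],
    [0,1,0],
    [0,0,0]
  ],
  "grip": [0,0,0,0,0]
}}

```text
time: 9.5
tool_pos: [0.4736, -0.0965, 0.1847]
tcp_rot: [-1.402, 0.843, -0.842]
wrist_force: [-0.4, -0.7, -2.8]
width: 0.153
```

Emit:
{"name": "jog_arm", "arguments": {
  "turn": [
    [0,0,0],
    [0,0,0],
    [0,0,0],
    [0,0,0]
  ],
  "slide": [
    [0,1,0],
    [0,1,0],
    [0,1,0],
    [0,0,0]
  ],
  "grip": [0,0,0,0]
}}

```text
time: 9.9
tool_pos: [0.4737, -0.0965, 0.1818]
tcp_rot: [-1.401, 0.843, -0.842]
wrist_force: [-0.1, -0.3, -4.3]
width: 0.153
```

```bash
python3 -c "
from plan import *
show()
"
```

```text
t 9.9 p [473.7 -96.5 181.8] zyaw 27.96 down [-3.e-04  1.e-04 -1.e+00] F [-0.1 -0.3 -4.3] T [0.032 0.054 0.016] w 0.153 q [-0.25 -0.08  2.04  0.    1.18 -0.74]
```

Foot at about 61 mm with no contact yet. I'll keep creeping down.

Emit:
{"name": "jog_arm", "arguments": {
  "turn": [
    [0,0,0],
    [0,0,0],
    [0,0,0],
    [0,0,0]
  ],
  "slide": [
    [0,1,0],
    [0,1,0],
    [0,1,0],
    [0,0,0]
  ],
  "grip": [0,0,0,0]
}}

```text
time: 10.3
tool_pos: [0.4737, -0.0965, 0.1788]
tcp_rot: [-1.401, 0.843, -0.842]
wrist_force: [-0.4, 0.5, -3.0]
width: 0.153
```

```bash
python3 -c "
from plan import *
show()
"
```

```text
t 10.3 p [473.7 -96.5 178.8] zyaw 27.96 down [-3.e-04  1.e-04 -1.e+00] F [-0.35  0.49 -3.01] T [-0.012  0.044  0.039] w 0.153 q [-0.25 -0.08  2.04 -0.    1.17 -0.74]
```

Emit:
{"name": "jog_arm", "arguments": {
  "turn": [
    [0,0,0],
    [0,0,0],
    [0,0,0],
    [0,0,0],
    [0,0,0]
  ],
  "slide": [
    [0,1.5,0],
    [0,1.5,0],
    [0,1.5,0],
    [0,1.5,0],
    [0,0,0]
  ],
  "grip": [0,0,0,0,0]
}}

```text
time: 10.8
tool_pos: [0.4736, -0.0965, 0.1726]
tcp_rot: [-1.402, 0.843, -0.842]
wrist_force: [-0.3, -0.8, -3.6]
width: 0.152
```

```bash
python3 -c "
from plan import *
show()
"
```

```text
t 10.8 p [473.6 -96.5 172.6] zyaw 27.96 down [-6.e-04  1.e-04 -1.e+00] F [-0.3  -0.78 -3.64] T [-0.034 -0.034 -0.122] w 0.152 q [-0.25 -0.07  2.05 -0.    1.16 -0.74]
```

The foot is at about 52 mm, well below the stem top, so the square has slipped in. Continuing to the hub (TCP ≈ 161).

Emit:
{"name": "jog_arm", "arguments": {
  "turn": [
    [0,0,0],
    [0,0,0],
    [0,0,0],
    [0,0,0],
    [0,0,0]
  ],
  "slide": [
    [0,2,0],
    [0,2,0],
    [0,2,0],
    [0,2,0],
    [0,0,0]
  ],
  "grip": [0,0,0,0,0]
}}

```text
time: 11.3
tool_pos: [0.4735, -0.0965, 0.1645]
tcp_rot: [-1.402, 0.843, -0.842]
wrist_force: [0.0, 0.3, -3.5]
width: 0.153
```

Emit:
{"name": "jog_arm", "arguments": {
  "turn": [
    [0,0,0],
    [0,0,0],
    [0,0,0],
    [0,0,0]
  ],
  "slide": [
    [0,1,0],
    [0,1,0],
    [0,1,0],
    [0,0,0]
  ],
  "grip": [0,0,0,0]
}}

```text
time: 11.7
tool_pos: [0.4737, -0.0966, 0.1618]
tcp_rot: [-1.401, 0.843, -0.843]
wrist_force: [-0.0, 0.5, -4.1]
width: 0.153
```

```bash
python3 -c "
from plan import *
show()
"
```

```text
t 11.7 p [473.7 -96.6 161.8] zyaw 27.96 down [-2.e-04  0.e+00 -1.e+00] F [-0.04  0.52 -4.13] T [0.052 0.016 0.085] w 0.153 q [-0.25 -0.06  2.06 -0.    1.14 -0.74]
```

Emit:
{"name": "jog_arm", "arguments": {
  "turn": [
    [0,0,0],
    [0,0,0],
    [0,0,0]
  ],
  "slide": [
    [0,1,0],
    [0,0,0],
    [0,0,0]
  ],
  "grip": [0,0,0]
}}

```text
time: 12.0
tool_pos: [0.4738, -0.0965, 0.161]
tcp_rot: [-1.401, 0.843, -0.843]
wrist_force: [-0.0, -0.3, -3.9]
width: 0.153
```

```bash
python3 -c "
from plan import *
show()
"
```

```text
t 12.0 p [473.8 -96.5 161. ] zyaw 27.97 down [-0. -0. -1.] F [-0.03 -0.26 -3.85] T [-0.034  0.021  0.02 ] w 0.153 q [-0.25 -0.06  2.06 -0.    1.14 -0.74]
```

Emit:
{"name": "jog_arm", "arguments": {
  "turn": [
    [0,0,0],
    [0,0,0],
    [0,0,0]
  ],
  "slide": [
    [0,0.7,0],
    [0,0,0],
    [0,0,0]
  ],
  "grip": [0,0,0]
}}

```text
time: 12.3
tool_pos: [0.4741, -0.0966, 0.1607]
tcp_rot: [-1.401, 0.842, -0.843]
wrist_force: [-0.5, 1.0, 0.7]
width: 0.151
```

```bash
python3 -c "
from plan import *
show()
"
```

```text
t 12.3 p [474.1 -96.6 160.7] zyaw 27.96 down [ 6.e-04 -1.e-04 -1.e+00] F [-0.54  1.03  0.67] T [0.053 0.167 0.015] w 0.151 q [-0.25 -0.06  2.06  0.    1.14 -0.74]
```

The force rose by about 4.5 N at TCP 160.7, so the foot rests on the hub and the socket is fully down. I'll estimate the clamp angle before turning.

```bash
cat > arm.py <<'E'
from plan import *
def armang(name='top',fn=None,c=(.4737,-.0967)):
    p=shot(name);X=cloud(p);hsv=cv2.cvtColor(p['img'],cv2.COLOR_RGB2HSV)
    h=hsv[...,0];m=((h<8)|(h>172))&(hsv[...,1]>130)&(hsv[...,2]>60)
    d=np.hypot(X[...,0]-c[0],X[...,1]-c[1]); m&=(d<.13)&(X[...,2]<.06)&(X[...,2]>.015)
    if fn: cv2.imwrite('pics/'+fn,cv2.resize(cv2.cvtColor(p['img'],cv2.COLOR_RGB2BGR)[160:270,290:410],None,fx=5,fy=5,interpolation=cv2.INTER_CUBIC))
    P=X[m]; 
    if len(P)==0: print('none');return
    a=np.degrees(np.arctan2(P[:,1].mean()-c[1],P[:,0].mean()-c[0]))%360
    print(name,len(P),P.mean(0).round(4),'ang',round(a,1),'clamp',round(np.radians(94+85.9-a),3),'maxd',d[m].max().round(3))
E
python3 -c "
from arm import *
armang('top','t10.png');armang('side');show()"
```

```text
top 55 [ 0.407  -0.0729  0.04  ] ang 160.4 clamp 0.341 maxd 0.086
side 40 [ 0.4087 -0.0693  0.04  ] ang 157.1 clamp 0.397 maxd 0.088
t 12.4 p [474.1 -96.6 160.8] zyaw 27.96 down [ 7.e-04 -1.e-04 -1.e+00] F [0.44 0.77 0.74] T [ 0.02   0.188 -0.018] w 0.153 q [-0.25 -0.06  2.06  0.    1.14 -0.74]
```

View pics/t10.png

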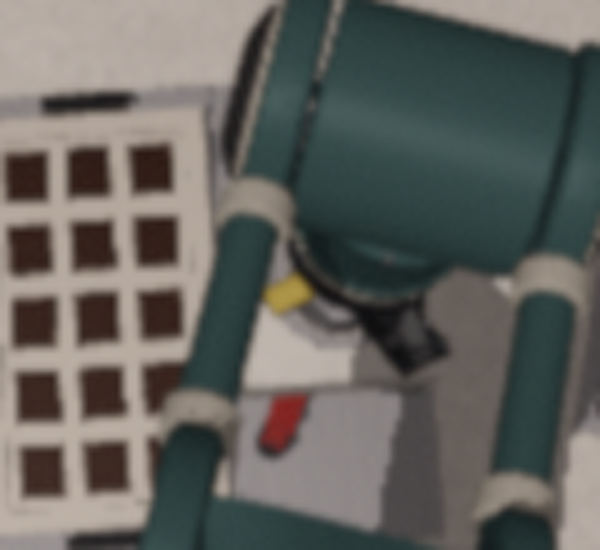

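Emit:
{"name": "jog_arm", "arguments": {
  "turn": [
    [0,0.06,0],
    [0,0.08,0],
    [0,0.08,0],
    [0,0.08,0],
    [0,0,0]
  ],
  "slide": [
    [0,0,0],
    [0,0,0],
    [0,0,0],
    [0,0,0],
    [0,0,0]
  ],
  "grip": [0,0,0,0,0]
}}

```text
time: 12.9
tool_pos: [0.4741, -0.097, 0.1608]
tcp_rot: [-1.292, 1.069, -1.071]
wrist_force: [-1.4, -1.1, 0.4]
width: 0.149
```

```bash
python3 -c "
from arm import *
show();armang('top','t11.png');armang('side');show()"
```

```text
t 12.9 p [474.1 -97.  160.8] zyaw 10.76 down [ 6.e-04 -8.e-04 -1.e+00] F [-1.36 -1.15  0.43] T [-0.284  0.256 -0.011] w 0.149 q [-0.25 -0.06  2.06 -0.    1.14 -0.44]
top 27 [ 0.4117 -0.0594  0.039 ] ang 149.0 clamp 0.54 maxd 0.082
side 25 [ 0.4134 -0.0563  0.0403] ang 146.2 clamp 0.588 maxd 0.084
t 13.0 p [474.  -96.9 160.7] zyaw 10.88 down [ 5.e-04 -7.e-04 -1.e+00] F [-1.2  -1.65  2.12] T [-0.311  0.301 -0.039] w 0.154 q [-0.25 -0.06  2.06 -0.    1.14 -0.44]
```

The stem follows the key, with about 0.1 rad of slack taken up. Going on.

Emit:
{"name": "jog_arm", "arguments": {
  "turn": [
    [0,0.08,0],
    [0,0.08,0],
    [0,0.08,0],
    [0,0.08,0],
    [0,0.08,0]
  ],
  "slide": [
    [0,0,0],
    [0,0,0],
    [0,0,0],
    [0,0,0],
    [0,0,0]
  ],
  "grip": [0,0,0,0,0]
}}

```text
time: 13.5
tool_pos: [0.4741, -0.0969, 0.1607]
tcp_rot: [-1.101, 1.364, -1.365]
wrist_force: [-1.0, -1.2, 2.0]
width: 0.152
```

```bash
python3 -c "
from arm import *
show();armang('top','t12.png');armang('side')"
```

```text
t 13.5 p [474.1 -96.9 160.7] zyaw -12.21 down [ 5.e-04 -8.e-04 -1.e+00] F [-0.98 -1.16  2.01] T [-0.253  0.342  0.188] w 0.152 q [-0.25 -0.06  2.06 -0.    1.14 -0.04]
none
side 30 [ 0.4357 -0.0408  0.04  ] ang 124.2 clamp 0.973 maxd 0.079
```

Emit:
{"name": "jog_arm", "arguments": {
  "turn": [
    [0,0.06,0],
    [0,0.06,0],
    [0,0.06,0],
    [0,0.06,0]
  ],
  "slide": [
    [0,0,0],
    [0,0,0],
    [0,0,0],
    [0,0,0]
  ],
  "grip": [0,0,0,0]
}}

```text
time: 14.0
tool_pos: [0.4741, -0.0969, 0.1607]
tcp_rot: [-0.961, 1.532, -1.534]
wrist_force: [-1.6, -1.2, 3.1]
width: 0.15
```

```bash
python3 -c "
from arm import *
show();armang('top','t13.png');armang('side');show()"
```

```text
t 14.0 p [474.1 -96.9 160.7] zyaw -25.83 down [ 6.e-04 -7.e-04 -1.e+00] F [-1.62 -1.18  3.1 ] T [-0.315  0.326  0.181] w 0.15 q [-0.25 -0.06  2.06 -0.    1.14  0.2 ]
top 4 [ 0.446  -0.0177  0.0392] ang 109.3 clamp 1.232 maxd 0.085
side 48 [ 0.4478 -0.0318  0.04  ] ang 111.8 clamp 1.189 maxd 0.091
t 14.1 p [474.1 -96.8 160.8] zyaw -25.77 down [ 7.e-04 -5.e-04 -1.e+00] F [-0.77 -1.58  3.88] T [-0.291  0.352 -0.012] w 0.149 q [-0.25 -0.06  2.06 -0.    1.14  0.2 ]
```

View pics/t13.png

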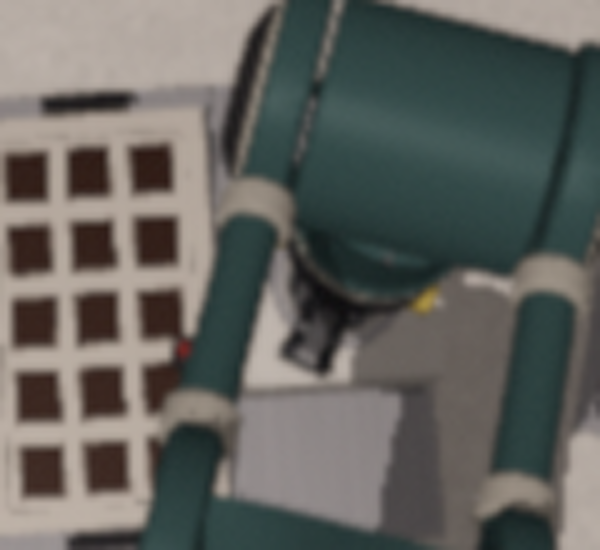

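Emit:
{"name": "jog_arm", "arguments": {
  "turn": [
    [0,0.04,0],
    [0,0.04,0],
    [0,0.04,0],
    [0,0.04,0],
    [0,0.03,0]
  ],
  "slide": [
    [0,-0.2,0],
    [0,0,0],
    [0,0,0],
    [0,0,0],
    [0,0,0]
  ],
  "grip": [0,0,0,0,0]
}}

```text
time: 14.6
tool_pos: [0.4741, -0.0968, 0.1608]
tcp_rot: [-0.835, 1.662, -1.663]
wrist_force: [-1.1, -1.3, 2.3]
width: 0.153
```

```bash
python3 -c "
from arm import *
show();armang('side');armang('side');show()"
```

```text
t 14.6 p [474.1 -96.8 160.8] zyaw -36.64 down [ 5.e-04 -5.e-04 -1.e+00] F [-1.08 -1.27  2.29] T [-0.336  0.287  0.141] w 0.153 q [-0.25 -0.06  2.06 -0.    1.14  0.39]
side 55 [ 0.459  -0.0289  0.0402] ang 102.2 clamp 1.356 maxd 0.093
side 56 [ 0.4596 -0.0299  0.0393] ang 101.9 clamp 1.361 maxd 0.091
t 14.7 p [474.1 -96.8 160.8] zyaw -36.62 down [ 6.e-04 -4.e-04 -1.e+00] F [-0.92 -1.58  2.86] T [-0.399  0.257  0.008] w 0.155 q [-0.25 -0.06  2.06 -0.    1.14  0.39]
```

Emit:
{"name": "jog_arm", "arguments": {
  "turn": [
    [0,0.02,0],
    [0,0.02,0]
  ],
  "slide": [
    [0,0,0],
    [0,0,0]
  ],
  "grip": [0,0]
}}

```text
time: 14.9
tool_pos: [0.4741, -0.0967, 0.1608]
tcp_rot: [-0.805, 1.691, -1.692]
wrist_force: [-2.1, -2.2, 2.9]
width: 0.151
```

```bash
python3 -c "
from arm import *
show();armang('side');show()"
```

```text
t 14.9 p [474.1 -96.7 160.8] zyaw -39.08 down [ 6.e-04 -4.e-04 -1.e+00] F [-2.09 -2.16  2.94] T [-0.35   0.226  0.153] w 0.151 q [-0.25 -0.06  2.06 -0.    1.14  0.43]
side 49 [ 0.4618 -0.0304  0.0397] ang 100.2 clamp 1.391 maxd 0.088
t 14.95 p [474.  -96.7 160.7] zyaw -39.15 down [ 5.e-04 -3.e-04 -1.e+00] F [-1.38 -1.16  3.64] T [-0.384  0.228  0.054] w 0.152 q [-0.25 -0.06  2.06 -0.    1.14  0.43]
```

Emit:
{"name": "jog_arm", "arguments": {
  "turn": [
    [0,0.02,0],
    [0,0.015,0]
  ],
  "slide": [
    [0,0,0],
    [0,0,0]
  ],
  "grip": [0,0]
}}

```text
time: 15.15
tool_pos: [0.4741, -0.0967, 0.1608]
tcp_rot: [-0.779, 1.715, -1.716]
wrist_force: [-1.5, -1.9, 4.0]
width: 0.152
```

```bash
python3 -c "
from arm import *
show();armang('side');show()"
```

```text
t 15.15 p [474.1 -96.7 160.8] zyaw -41.13 down [ 6.e-04 -3.e-04 -1.e+00] F [-1.45 -1.87  4.01] T [-0.398  0.23   0.173] w 0.152 q [-0.25 -0.06  2.06 -0.    1.14  0.47]
side 55 [ 0.4643 -0.0291  0.0395] ang 98.0 clamp 1.43 maxd 0.09
t 15.2 p [474.1 -96.7 160.7] zyaw -41.17 down [ 6.e-04 -2.e-04 -1.e+00] F [-1.   -1.56  4.19] T [-0.505  0.324  0.024] w 0.158 q [-0.25 -0.06  2.06 -0.    1.14  0.47]
```

Emit:
{"name": "jog_arm", "arguments": {
  "turn": [
    [0,0.015,0],
    [0,0.015,0]
  ],
  "slide": [
    [0,-0.1,0],
    [0,0,0]
  ],
  "grip": [0,0]
}}

```text
time: 15.4
tool_pos: [0.474, -0.0967, 0.1607]
tcp_rot: [-0.757, 1.735, -1.736]
wrist_force: [-1.4, -1.8, 4.1]
width: 0.152
```

```bash
python3 -c "
from arm import *
show();armang('side');show()"
```

```text
t 15.4 p [474.  -96.7 160.7] zyaw -42.86 down [ 4.e-04 -2.e-04 -1.e+00] F [-1.42 -1.85  4.12] T [-0.468  0.159  0.151] w 0.152 q [-0.25 -0.06  2.06 -0.    1.14  0.5 ]
side 53 [ 0.4665 -0.0297  0.0394] ang 96.1 clamp 1.462 maxd 0.089
t 15.45 p [474.  -96.7 160.7] zyaw -42.9 down [ 5.e-04 -2.e-04 -1.e+00] F [-1.36 -1.58  3.39] T [-0.46   0.156  0.131] w 0.154 q [-0.25 -0.06  2.06 -0.    1.14  0.5 ]
```

Emit:
{"name": "jog_arm", "arguments": {
  "turn": [
    [0,0.012,0]
  ],
  "slide": [
    [0,0,0]
  ],
  "grip": [0]
}}

```text
time: 15.55
tool_pos: [0.474, -0.0967, 0.1607]
tcp_rot: [-0.749, 1.742, -1.743]
wrist_force: [-0.6, -1.7, 4.6]
width: 0.157
```

```bash
python3 -c "
from arm import *
show();armang('side');show()"
```

```text
t 15.55 p [474.  -96.7 160.7] zyaw -43.5 down [ 3.e-04 -2.e-04 -1.e+00] F [-0.61 -1.67  4.56] T [-0.494  0.193  0.359] w 0.157 q [-0.25 -0.06  2.06 -0.    1.14  0.51]
side 51 [ 0.4668 -0.0306  0.0394] ang 96.0 clamp 1.465 maxd 0.089
t 15.6 p [474.  -96.7 160.7] zyaw -43.53 down [ 3.e-04 -2.e-04 -1.e+00] F [-0.56 -2.42  4.09] T [-0.529  0.14   0.298] w 0.153 q [-0.25 -0.06  2.06 -0.    1.14  0.51]
```

The torque jumped from about 0.14 to about 0.33 N m and the arm no longer moves, so this is the stop. Easing off at once.

Emit:
{"name": "jog_arm", "arguments": {
  "turn": [
    [0,-0.02,0],
    [0,-0.02,0],
    [0,0,0]
  ],
  "slide": [
    [0,-0.2,0],
    [0,0,0],
    [0,0,0]
  ],
  "grip": [0,0,0]
}}

```text
time: 15.9
tool_pos: [0.4739, -0.0965, 0.1608]
tcp_rot: [-0.779, 1.716, -1.716]
wrist_force: [0.1, -2.1, 4.0]
width: 0.154
```

```bash
python3 -c "
from arm import *
show();armang('side');show()
b=shot('side');im=cv2.cvtColor(b['img'],cv2.COLOR_RGB2BGR)
cv2.imwrite('pics/s15.png',cv2.resize(im[160:270,270:400],None,fx=5,fy=5,interpolation=cv2.INTER_CUBIC))
"
```

```text
t 15.9 p [473.9 -96.5 160.8] zyaw -41.16 down [ 3.e-04  2.e-04 -1.e+00] F [ 0.13 -2.13  3.99] T [-0.455  0.045  0.026] w 0.154 q [-0.25 -0.06  2.06  0.    1.14  0.47]
side 52 [ 0.4667 -0.0301  0.0395] ang 96.0 clamp 1.465 maxd 0.089
t 15.95 p [473.9 -96.5 160.7] zyaw -41.19 down [ 2.e-04  2.e-04 -1.e+00] F [ 0.01 -1.66  2.31] T [-0.422 -0.01  -0.014] w 0.154 q [-0.25 -0.06  2.06  0.    1.14  0.47]
```

View pics/s15.png

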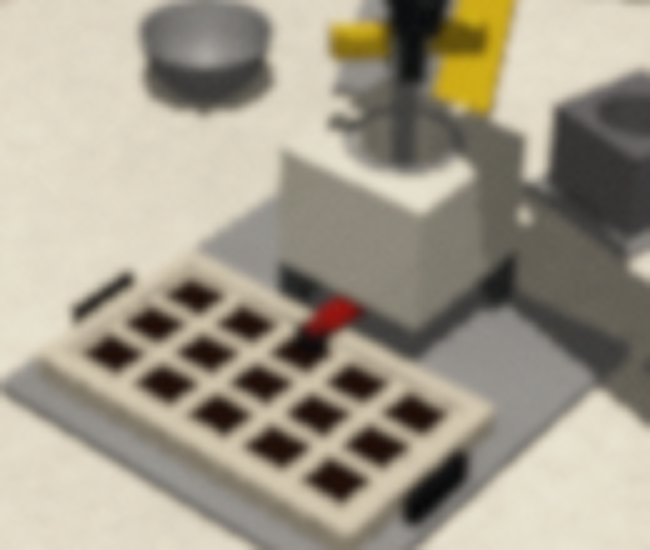

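The red arm (330,320) lies square over the mould and stayed there when I eased off. Lifting the key out, gently at first.

Emit:
{"name": "jog_arm", "arguments": {
  "turn": [
    [0,-0.03,0],
    [0,0,0],
    [0,0,0],
    [0,0,0],
    [0,0,0]
  ],
  "slide": [
    [0.3,-1,0.3],
    [0,-4,0],
    [0,-6,0],
    [0,-6,0],
    [0,-6,0]
  ],
  "grip": [0,0,0,0,0]
}}

```text
time: 16.5
tool_pos: [0.4733, -0.0965, 0.1839]
tcp_rot: [-0.801, 1.698, -1.695]
wrist_force: [0.4, 0.2, -3.2]
width: 0.149
```

```bash
python3 -c "
from arm import *
show();armang('side')"
```

```text
t 16.5 p [473.3 -96.5 183.9] zyaw -39.5 down [-0.0014  0.001  -1.    ] F [ 0.37  0.16 -3.16] T [0.022 0.042 0.014] w 0.149 q [-0.25 -0.08  2.04  0.    1.18  0.44]
side 44 [ 0.4663 -0.0326  0.0401] ang 96.6 clamp 1.454 maxd 0.082
```

Emit:
{"name": "jog_arm", "arguments": {
  "turn": [
    [0,0,0],
    [0,0,0],
    [0,0,0],
    [0,0,0],
    [0,0,0]
  ],
  "slide": [
    [0,-12,0],
    [0,-18,0],
    [0,-20,0],
    [0,-22,0],
    [0,-22,0]
  ],
  "grip": [0,0,0,0,0]
}}

```text
time: 17.05
tool_pos: [0.4735, -0.0967, 0.2792]
tcp_rot: [-0.8, 1.697, -1.696]
wrist_force: [0.2, -0.1, -2.5]
width: 0.151
```

```bash
python3 -c "
from arm import *
p=shot('side','s16.png');show()
plan([443.3,-299.6,278],0,9)"
```

```text
t 17.1 p [475.7 -97.3 283.8] zyaw -39.48 down [ 0.0064 -0.0014 -1.    ] F [ 1.16 -0.99  0.65] T [ 0.02  -0.146 -0.02 ] w 0.155 q [-0.25 -0.14  1.91  0.    1.37  0.44]
turn [[0, np.float64(-0.0), 0], [0, np.float64(-0.0), 0], [0, np.float64(-0.0), 0], [0, np.float64(-0.0), 0], [0, np.float64(-0.0), 0]] slide [[19.6, 0.7, 11.5], [19.6, 0.6, 11.5], [19.6, 0.7, 11.5], [19.7, 0.6, 11.5], [19.6, 0.7, 11.5]]
turn [[0, np.float64(-0.0), 0], [0, np.float64(-0.0), 0], [0, np.float64(-0.0), 0], [0, np.float64(-0.0), 0]] slide [[19.7, 0.6, 11.5], [19.6, 0.7, 11.5], [19.7, 0.6, 11.6], [19.6, 0.7, 11.5]]
```

View pics/s16.png

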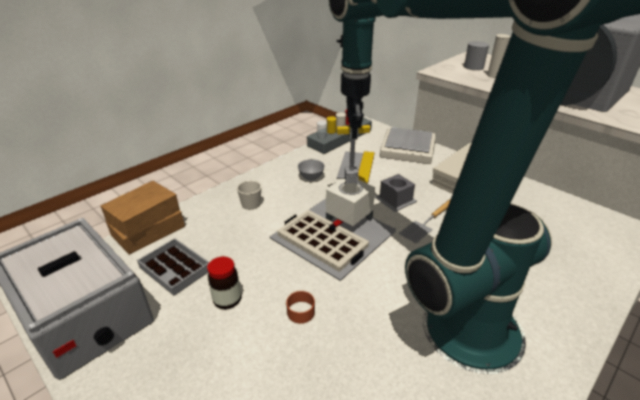

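The key is out of the well (shank at (352,150), foot above the housing) and the arm stays home at (338,224). Moving to the stand.

Emit:
{"name": "jog_arm", "arguments": {
  "turn": [
    [0,0,0],
    [0,0,0],
    [0,0,0],
    [0,0,0],
    [0,0,0]
  ],
  "slide": [
    [19.6,0,11.5],
    [19.6,0,11.5],
    [19.6,0,11.5],
    [19.6,0,11.5],
    [19.6,0,11.5]
  ],
  "grip": [0,0,0,0,0]
}}

```text
time: 17.6
tool_pos: [0.4554, -0.2098, 0.2777]
tcp_rot: [-0.8, 1.697, -1.695]
wrist_force: [0.2, 0.5, -2.8]
width: 0.15
```

Emit:
{"name": "jog_arm", "arguments": {
  "turn": [
    [0,0,0],
    [0,0,0],
    [0,0,0],
    [0,0,0],
    [0,0,0]
  ],
  "slide": [
    [19.6,0,11.5],
    [19.6,0,11.5],
    [19.6,0,11.5],
    [19.6,0,11.5],
    [0,0,0]
  ],
  "grip": [0,0,0,0,0]
}}

```text
time: 18.1
tool_pos: [0.4408, -0.3012, 0.2774]
tcp_rot: [-0.8, 1.698, -1.698]
wrist_force: [-0.9, 0.3, -3.7]
width: 0.154
```

Emit:
{"name": "jog_arm", "arguments": {
  "turn": [
    [0,0,0],
    [0,0,0],
    [0,0,0],
    [0,0,0]
  ],
  "slide": [
    [0,0,0],
    [0,0,0],
    [0,0,0],
    [0,0,0]
  ],
  "grip": [0,0,0,0]
}}

```text
time: 18.5
tool_pos: [0.4418, -0.2983, 0.2778]
tcp_rot: [-0.801, 1.695, -1.695]
wrist_force: [0.8, 0.5, -2.9]
width: 0.154
```

```bash
python3 -c "
from arm import *
show();p=shot('top','t17.png');X=cloud(p)
m=(X[...,2]>.06)&(X[...,2]<.08)&(abs(X[...,0]-.443)<.07)&(abs(X[...,1]+.3)<.07)
print(m.sum(),cv2.minAreaRect(X[m][:,:2].astype(np.float32)*1000))
armang('top')
show()
plan([443.3,-299.6,236],0,5)"
```

```text
t 18.5 p [ 441.8 -298.3  277.8] zyaw -39.42 down [ 1.e-04  1.e-04 -1.e+00] F [ 0.81  0.52 -2.87] T [0.005 0.01  0.037] w 0.154 q [-0.64 -0.04  1.83  0.    1.35  0.05]
451 ((443.29541015625, -299.03387451171875), (81.09764099121094, 80.57805633544922), 79.41251373291016)
top 62 [ 0.4688 -0.0271  0.0397] ang 94.1 clamp 1.498 maxd 0.087
t 18.6 p [ 441.7 -298.4  277.9] zyaw -39.43 down [ 1.e-04  0.e+00 -1.e+00] F [-0.34 -0.35 -3.14] T [ 0.039  0.025 -0.075] w 0.153 q [-0.64 -0.04  1.83  0.    1.35  0.05]
turn [[0, np.float64(-0.0), 0], [0, np.float64(-0.0), 0], [0, np.float64(-0.0), 0], [0, np.float64(-0.0), 0], [0, np.float64(-0.0), 0]] slide [[-0.0, 8.4, 0.4], [-0.0, 8.4, 0.4], [-0.0, 8.4, 0.4], [-0.0, 8.3, 0.4], [-0.1, 8.4, 0.3]]
```

View pics/t17.png

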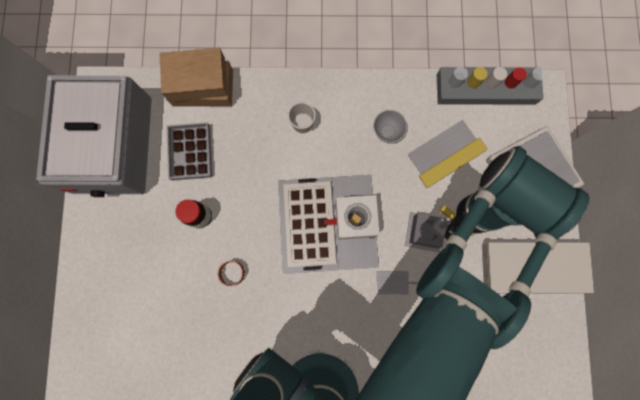

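The top view puts the arm at 94.1°, clamp ≈ 1.50, fully home (red at (331,222)). Lowering the key into the stand.

Emit:
{"name": "jog_arm", "arguments": {
  "turn": [
    [0,0,0],
    [0,0,0],
    [0,0,0],
    [0,0,0],
    [0,0,0]
  ],
  "slide": [
    [0,18,1.8],
    [0,18,0],
    [0,18,0],
    [0,14,0],
    [0,8,0]
  ],
  "grip": [0,0,0,0,0]
}}

```text
time: 19.1
tool_pos: [0.4424, -0.2995, 0.2002]
tcp_rot: [-0.802, 1.698, -1.694]
wrist_force: [0.8, 0.5, -4.3]
width: 0.151
```

Emit:
{"name": "jog_arm", "arguments": {
  "turn": [
    [0,0,0],
    [0,0,0],
    [0,0,0]
  ],
  "slide": [
    [0,0,0],
    [0,0,0],
    [0,0,0]
  ],
  "grip": [0,0,0]
}}

```text
time: 19.4
tool_pos: [0.4437, -0.3006, 0.203]
tcp_rot: [-0.799, 1.694, -1.697]
wrist_force: [-0.1, -0.3, -3.2]
width: 0.154
```

```bash
python3 -c "
from arm import *
show();b=shot('side');im=cv2.cvtColor(b['img'],cv2.COLOR_RGB2BGR)
cv2.imwrite('pics/s18.png',cv2.resize(im[120:220,350:450],None,fx=5,fy=5,interpolation=cv2.INTER_CUBIC))
show()"
```

```text
t 19.4 p [ 443.7 -300.6  203. ] zyaw -39.47 down [ 0.0017 -0.0012 -1.    ] F [-0.06 -0.27 -3.16] T [-0.064 -0.067 -0.061] w 0.154 q [-0.64  0.01  1.92  0.    1.21  0.05]
t 19.45 p [ 443.7 -300.6  203. ] zyaw -39.48 down [ 0.0017 -0.0012 -1.    ] F [ 0.95  0.51 -3.31] T [-0.01  -0.042  0.051] w 0.152 q [-0.64  0.01  1.92  0.    1.21  0.05]
```

View pics/s18.png

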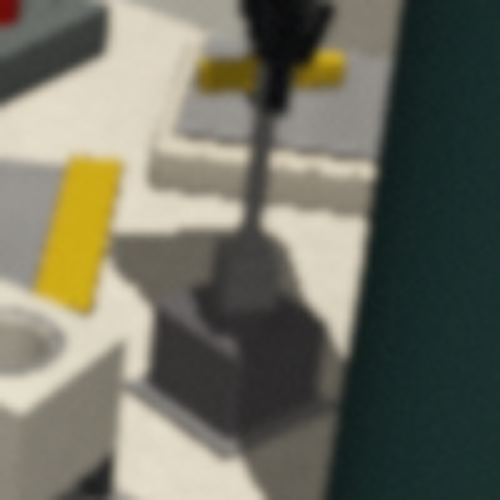

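The foot (240,270) is centred over the hole. Lowering.

Emit:
{"name": "jog_arm", "arguments": {
  "turn": [
    [0,0,0],
    [0,0,0],
    [0,0,0],
    [0,0,0],
    [0,0,0]
  ],
  "slide": [
    [-0.3,8,-0.5],
    [0,8,0],
    [0,8,0],
    [0,8,0],
    [0,8,0]
  ],
  "grip": [0,0,0,0,0]
}}

```text
time: 19.95
tool_pos: [0.4425, -0.2993, 0.1606]
tcp_rot: [-0.801, 1.697, -1.695]
wrist_force: [-0.2, -0.5, -3.1]
width: 0.146
```

Emit:
{"name": "jog_arm", "arguments": {
  "turn": [
    [0,0,0],
    [0,0,0],
    [0,0,0],
    [0,0,0],
    [0,0,0]
  ],
  "slide": [
    [0,8,0],
    [0,8,0],
    [0,7,0],
    [0,4,0],
    [0,0,0]
  ],
  "grip": [0,0,0,0,0]
}}

```text
time: 20.45
tool_pos: [0.4423, -0.2992, 0.1339]
tcp_rot: [-0.801, 1.697, -1.695]
wrist_force: [0.2, 0.3, -3.9]
width: 0.151
```

Emit:
{"name": "jog_arm", "arguments": {
  "turn": [
    [0,0,0],
    [0,0,0]
  ],
  "slide": [
    [0,0,0],
    [0,0,0]
  ],
  "grip": [0,0]
}}

```text
time: 20.65
tool_pos: [0.4431, -0.2998, 0.1353]
tcp_rot: [-0.8, 1.695, -1.697]
wrist_force: [-0.6, 0.3, -2.8]
width: 0.152
```

```bash
python3 -c "
from arm import *
show()"
```

```text
t 20.65 p [ 443.1 -299.8  135.3] zyaw -39.48 down [ 8.e-04 -6.e-04 -1.e+00] F [-0.61  0.26 -2.78] T [ 0.027 -0.031 -0.007] w 0.152 q [-0.64  0.07  1.99 -0.    1.09  0.05]
```

Emit:
{"name": "jog_arm", "arguments": {
  "turn": [
    [0,0,0],
    [0,0,0],
    [0,0,0],
    [0,0,0],
    [0,0,0]
  ],
  "slide": [
    [0,1.5,0],
    [0,1.5,0],
    [0,0.8,0],
    [0,0,0],
    [0,0,0]
  ],
  "grip": [0,0,0,0,0]
}}

```text
time: 21.15
tool_pos: [0.4428, -0.2995, 0.1309]
tcp_rot: [-0.8, 1.696, -1.696]
wrist_force: [0.1, 0.1, -3.1]
width: 0.152
```

```bash
python3 -c "
from arm import *
show()"
```

```text
t 21.15 p [ 442.8 -299.5  130.9] zyaw -39.48 down [-1.e-04  1.e-04 -1.e+00] F [ 0.11  0.06 -3.1 ] T [0.06  0.018 0.019] w 0.152 q [-0.64  0.07  1.99 -0.    1.08  0.05]
```

Emit:
{"name": "jog_arm", "arguments": {
  "turn": [
    [0,0,0],
    [0,0,0],
    [0,0,0],
    [0,0,0]
  ],
  "slide": [
    [0,0.6,0],
    [0,0.4,0],
    [0,0,0],
    [0,0,0]
  ],
  "grip": [0,0,0,0]
}}

```text
time: 21.55
tool_pos: [0.4431, -0.2997, 0.1308]
tcp_rot: [-0.8, 1.695, -1.697]
wrist_force: [-0.6, 2.0, 3.7]
width: 0.148
```

```bash
python3 -c "
from arm import *
show()"
```

```text
t 21.55 p [ 443.1 -299.7  130.8] zyaw -39.48 down [ 7.e-04 -5.e-04 -1.e+00] F [-0.65  1.96  3.68] T [ 0.263  0.356 -0.042] w 0.148 q [-0.64  0.07  1.99  0.    1.08  0.05]
```

The foot is on the floor of the stand (force rose by about 6.8 N). I'll ease slightly and open.

Emit:
{"name": "jog_arm", "arguments": {
  "turn": [
    [0,0,0],
    [0,0,0],
    [0,0,0],
    [0,0,0],
    [0,0,0]
  ],
  "slide": [
    [0,-0.5,0],
    [0,0,0],
    [0,0,0],
    [0,0,0],
    [0,0,0]
  ],
  "grip": [0,25,50,50,50]
}}

```text
time: 22.05
tool_pos: [0.4428, -0.2996, 0.1304]
tcp_rot: [-0.8, 1.696, -1.696]
wrist_force: [-0.2, -0.0, 0.4]
width: 0.499
```

```bash
python3 -c "
from arm import *
show();shot('wrist','w20.png')"
```

```text
t 22.05 p [ 442.8 -299.6  130.4] zyaw -39.48 down [ 1.e-04 -1.e-04 -1.e+00] F [-0.23 -0.02  0.41] T [ 0.01   0.012 -0.032] w 0.499 q [-0.64  0.07  1.99 -0.    1.08  0.05]
```

View pics/w20.png

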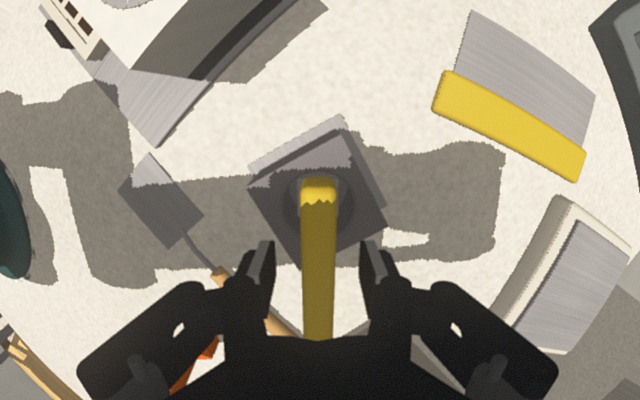

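The bar (318,260) is free between the open pads and the key is upright. Retreating straight up.

Emit:
{"name": "jog_arm", "arguments": {
  "turn": [
    [0,0,0],
    [0,0,0],
    [0,0,0],
    [0,0,0],
    [0,0,0]
  ],
  "slide": [
    [0,-10,0],
    [0,-18,0],
    [0,-25,0],
    [0,-25,0],
    [0,-25,0]
  ],
  "grip": [50,50,50,50,50]
}}

```text
time: 22.6
tool_pos: [0.4428, -0.2996, 0.2353]
tcp_rot: [-0.8, 1.695, -1.696]
wrist_force: [-0.2, -0.4, 0.2]
width: 0.499
```

Emit:
{"name": "jog_arm", "arguments": {
  "turn": [
    [0,0,0],
    [0,0,0],
    [0,0,0],
    [0,0,0]
  ],
  "slide": [
    [0,-25,0],
    [0,-15,0],
    [0,0,0],
    [0,0,0]
  ],
  "grip": [50,50,50,50]
}}

```text
time: 23.0
tool_pos: [0.4427, -0.2995, 0.2732]
tcp_rot: [-0.8, 1.696, -1.696]
wrist_force: [-0.5, 0.6, -0.3]
width: 0.502
```

```bash
python3 -c "
from arm import *
show();armang('top');armang('side');shot('wrist','w21.png')
b=shot('side');im=cv2.cvtColor(b['img'],cv2.COLOR_RGB2BGR);X=cloud(b)
cv2.imwrite('pics/s21.png',cv2.resize(im[120:250,300:430],None,fx=5,fy=5,interpolation=cv2.INTER_CUBIC))
p=shot('wrist');X=fcloud(p);m=(X[...,2]>.165)&(X[...,2]<.19)&(abs(X[...,0]-.443)<.06)&(abs(X[...,1]+.3)<.06)
print(m.sum(),cv2.minAreaRect(X[m][:,:2].astype(np.float32)*1000),np.percentile(X[m][:,2],[5,50,95]))
show()"
```

```text
t 23.0 p [ 442.7 -299.5  273.2] zyaw -39.48 down [-1.e-04  1.e-04 -1.e+00] F [-0.48  0.62 -0.27] T [0.001 0.007 0.024] w 0.502 q [-0.64 -0.03  1.83  0.    1.35  0.05]
top 63 [ 0.4688 -0.0269  0.04  ] ang 94.0 clamp 1.499 maxd 0.087
side 44 [ 0.467  -0.0334  0.0392] ang 96.0 clamp 1.464 maxd 0.079
1648 ((443.779052734375, -297.6093444824219), (88.74703216552734, 13.448249816894531), 50.25385284423828) [0.17718047 0.17920686 0.18040712]
t 23.25 p [ 442.1 -299.1  271.9] zyaw -39.48 down [-0.0022  0.0017 -1.    ] F [-0.    0.24 -1.01] T [-0.033 -0.019 -0.009] w 0.495 q [-0.64 -0.03  1.83  0.    1.35  0.05]
```

View pics/s21.png

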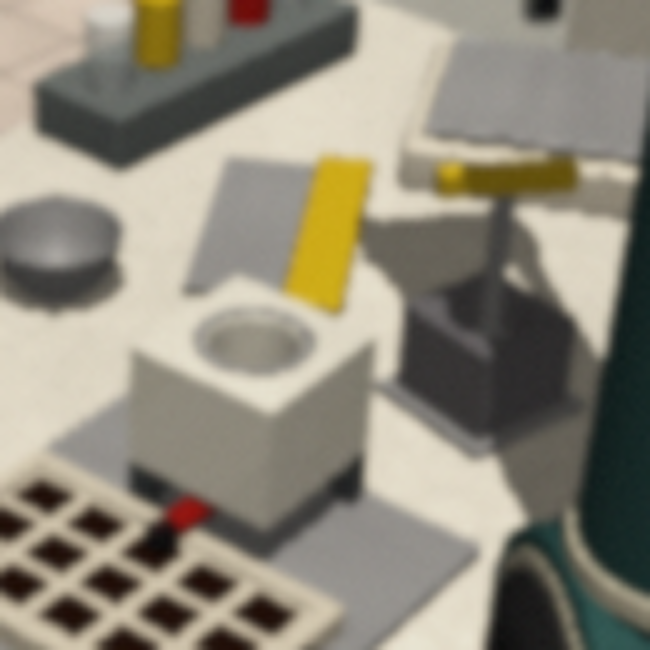

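View pics/w21.png

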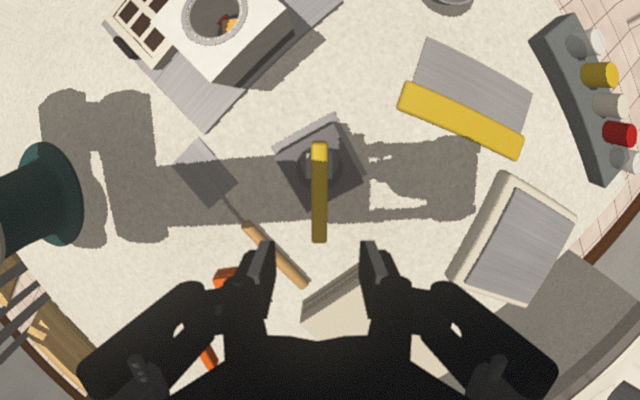

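The key stands upright in its stand, with the bar top level at 0.179 m and the gripper clear. The clamp arm is home. Handing in.

```bash
python3 -c "
from plan import *
print(bot.finish_job());show()"
```

```text
the job is handed in; nothing more can be done
None
the job is handed in; nothing more can be done
```

The job is done and handed in at about 23 s of the 72 s allowed. I took the yellow key from its stand and lowered it over the stem. I turned the stem clockwise to the stop and eased off, then stood the key back in its stand and let go.

**Last checks**
- **Clamp:** the top camera puts the arm at about 1.50 rad, square over the mould. The side camera reads 1.46, which I put down to its slanted view. The arm had stopped moving when the torque rose at the stop.
- **Key:** it is upright in the stand with the bar top level at 0.179 m. The gripper is open, above the key and touching nothing.
- **Other things:** I saw nothing disturbed in the pictures, and the orange look-alike was not touched.

**What disagreed or fell short**
- **Gripper geometry:** the fingertips sat about 38 mm higher than the tool description says. My first grasp therefore closed on air just above the bar. I measured the offset with the wrist camera and used the corrected height from then on.
- **Torque at the stop:** the wrist torque briefly read 0.30 to 0.36 N m against the 0.3 N m limit, with roughly 0.05 N m of noise. I eased off within 0.2 s.
- **Finding the square:** I read the stem's angle from the top camera, so the socket slid on at the first try. I did not need to search for it by turning.

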